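Foil-tension check under the lift-and-slide hatch

ROBOT

A 6-joint arm with a two-finger parallel gripper is mounted at the origin on the work surface. World frame = base frame: x ahead of the robot, y to its left, z up, the work surface at z = 0. Lengths are in mm, angles in rad, forces in N, time in s.
With the tool pointing down it reaches from about 400 to 825 mm from the base axis. Payload 7 kg.
Tool frame: the origin (TCP) lies on the centre line of the jaws, within the pads' length; the fingertips stand 19 mm ahead of it and the grasp point (between the pads) is the TCP; y points along the fingers, x is the direction in which the jaws open and shut, and the axes are right-handed (so a half turn about y gives the same grasp; the last joint's range is limited). The gripper opens to 85 mm and grips with 20 to 120 N. Pads are 22 mm wide; open, the fingers measure 114 mm over their backs; the gripper's body (76 mm by 85 mm) begins 54 mm behind the grasp point. The pads swing forward as they close: fully open they stand 13 mm farther back than shut.
Start: joints at [1.424, 0.359, 0.012, 0, -1.224, -0.288], TCP at [284.335, 612.167, 250.302] pointing down, gripper open.
Joint ranges: [-3.07, 3.07], [-1.43, 2.12], [-1.02, 1.25], [-3.03, 1.67], [-3.05, -0], [-3.03, 3.03]. Speed limits (rad/s): [2.39, 2.39, 3.01, 3.14, 3.14, 3.14].

INTERFACE

Orientations are given as a rotation vector (axis times angle).
In Python, from cell import env gives the robot as it stands. The module is installed in compiled form; this text tells all that it offers.
- The arm moves only by the tool carry_out, never from a script. Its argument "targets" is a list of rows, each an object of numbers: "dx", "dy", "dz": the shift along the tool's x, y, z in m; "wx", "wy", "wz": the turn, a rotation vector about the tool's x, y, z in rad; "fingers": the opening, from 0 (shut) to 1 (fully open). A call has 1 to 5 rows; each row shifts and turns the pose as measured when the row begins, along the tool's axes as they then stand; what a row does not reach is not made up. A row lasts 1/12 s, in which the tool goes at most 41.7 mm and 7.16 degrees, less where a joint would pass 70% of its speed; a pose out of reach is approached as far as the arm can. A call is refused whole if a number of a shift passes 0.0417 or a number of a turn 0.125, either way. A call with a gripper value outside its range is refused whole. The fingers move at their own pace and stop on an object; "force" is the grip in N (left out, the last holds). Time passes only in rows, so rows that do not move let the fingers close. It gives the time, the measured TCP pose, the force and the opening at its end, in the units of the state.
- env.observe(): the state, without advancing time (a new reading comes with each control period).
- env.snapshot(name): name is "scene" or "top"; returns a dict with "frame" (400x640x3 uint8, red, green, blue), "range_z" (400x640 float32, mm along the optical axis (not along the pixel's ray), 0 where there is no reading), "fov_y" (degrees; the focal length in pixels is half the picture's height over the tangent of half this angle, whatever the lens; pixels are square), "cx", "cy" (the principal point, pixels), "extrinsics" (4x4, takes a point from world to camera coordinates). Camera axes: x right, y down, z forward; pixel columns grow to the right and rows downward; lengths in mm; the calibration is good to about 2 mm. A picture is of the moment at which its call begins.
- env.close_job(): hands the job in, once; it reports no verdict.
Trained networks look in the newest picture that a camera, given by its name, has taken for a name from the list of things; names that differ only in an ending like _2 or _b are one class to them, and where a whole thing is asked for, a point or a joint stands for the part that bears it (a point fixed in the world has none). Each returns a list of dicts, best first, with "score" (0 to 1); they miss things now and then, are a little off and sometimes report something else, mostly with a low value. They report only what shows in the picture. A call takes as long as a camera call. They do not tell look-alikes from the thing itself.
- env.outline_of(query, camera): "mask" (400x640 bool, what is visible of it) and "rect" ([centre column, centre row, width, height] in pixels, round what is visible of it).
The state is a dict: "t": time; "q": joint angles; "qvel": joint speeds; "joint_efforts": joint torques, N m; "tool_pos": TCP position; "eef_rot": TCP orientation; "force": force on the tool from outside, world axes, zero at the start; "moment": the same for the moment, N m; "opening": finger opening in mm.
Only numpy, scipy, OpenCV 4.12 (cv2) and the standard library are available. Lean on these libraries where they do the work, as an engineer would, in place of code of your own. Each camera call takes 0.05 s, during which the arm holds its last target.

TASK

Open the foil-tension box beside the press: lift its recessed steel hatch off the seat by the bar handle, slide it along its channels until it is wholly over the parking deck, and set it down there and let go. Then pull the sprung slide in the open well until its pointer is level with the brass marker, without overshooting it, hold it still there for a good second, and let it go all the way home again. Leave the marker and the things lying round the box where they are, and leave the hatch open.

Things in the scene. Friction and masses are not known exactly. Their poses are not given: they have to be found in the camera images.
- tension_box: Fixed grey box, 154 (x) x 412 (y) x 87 mm high. Origin on the bench, on the box's middle line, where seat and deck meet; z up, y along the channels. Seat with the well at y 0 to 186 mm, parking deck at y -210 to 0. Channel walls at x = -69 and 69 along all its length, end walls at y = -210 and 186, all 87 mm high. Heights in these texts are above the bench.
- seat (a point): Middle of the hatch's seat, at x 0, y 93 mm in the box's frame, 56 mm up. The seat is a ledge round the open well, whose inside is 114 (x) x 166 mm (y 10 to 176), floor 5 mm up.
- deck (a point): Middle of the flat aluminium parking deck, at x 0, y -105 mm in the box's frame, 66 mm up (10 mm above the seat). The hatch is wholly over the deck when its origin is at y -120 (against the end wall) to -90 mm.
- lip (a point): A point on the underside of the lip above the +x channel, 84 mm up. Lips 10 mm wide and 3 mm thick turn inward along both channel tops, 118 mm open between them, and keep the hatch from being lifted out: its underside can rise from 56 (seated) to about 79 mm, and must be above 66 mm to pass onto the deck.
- hatch: Loose steel hatch: plate 130 (x) x 180 (y) x 5 mm, 0.3 to 0.6 kg, balanced about its middle. Origin: centre of the plate's underside; axes parallel to the box's. It starts on the seat with about 4 mm play at each side and 3 mm at each end.
- hatch_bar (a point): Middle of the hatch's handle bar, 40 mm above the plate's underside, over its centre. The bar is 12 mm wide (y) and 12 mm tall, runs 82 mm along x, on two posts at x = -35 and 35 mm; 29 mm free between plate and bar. Pinch it along y from above.
- gauge (a joint): Pull of the sprung slide in the well, m: 0 home, growing towards the box's +y (away from the deck), stop at 0.075. The spring draws it home with 3.6 N at 0 and 1.2 N more for each 10 mm.
- pull_tab (a point): Middle of the grip of the slide's upright steel tab, 44 mm up; tab 44 mm wide (x), 12 mm thick (y), top 53 mm up. At home it is at x 0, y 66 mm in the box's frame. Its rod and the spring barrel (tops 16 and 19 mm up) run from its foot to the deck side. Reach in from above, jaws open some 40 to 45 mm. All in the well is hidden by the hatch at the start.
- pointer (a point): Tip of the dark pointer blade (3 mm thick) that sticks out from the tab's mid-plane towards the box's -x, at x -40 mm, 30 mm up.
- set_marker (a joint): Where the brass marker is set along its rail in the well, m, on the gauge's scale: pointer and marker are level when the gauge reads the same value. 0.025 to 0.055; it keeps its place unless pushed.
- marker_tip (a point): Tip of the brass marker (block 10 x 10 x 22 mm with a 3 mm nib towards the pointer), on the -x side of the well, at x -42 mm, 30 mm up. The pointer comes level with it, side by side, in the box's y.
- brass_stamp: Bystander: brass hand stamp with a turned dark wood handle, 44 mm across, 107 mm tall, upright; origin at its foot or underside. Leave it alone.
- foil_roll: Bystander: copper foil roll standing on end, 60 mm across, 75 mm tall; origin at its foot or underside. Leave it alone.
- spanner: Bystander: flat steel spanner, 160 mm long, lying; origin at its foot or underside. Leave it alone.
- edge_dye: Bystander: small jar, 50 mm across, 85 mm tall; origin at its foot or underside. Leave it alone.
Not all that is in view belongs to the job. Leave any pink or turquoise look-alike of the hatch alone.

How it is judged:
By the outcome, as a careful person would: the job done as asked, in the order asked, and still so for the second after the job is handed in, with the robot touching nothing.
It also fails if it takes over 54 s, if anything falls off the work surface, if the arm or the gripper's body presses on something with over 40 N, if the wrist force passes 120 N, or if a joint passes its speed limit or range.

## Working session

There is one attempt and no reset: what is moved stays moved. The work goes in short steps, Python scripts to look and compute and a tool call to move; the robot and the scene stay as the last step left them, time stands still between calls to the robot, and variables do not carry over. Pictures are saved under pics/ and viewed, and the job is handed in when it is done.

Besides the shell and the picture viewer there is one more tool, called after ">>>" as name(argument=value, ...) on one line, values as JSON. carry_out: Moves the arm, as the interface text tells. Its arguments: {"type":"object","properties":{"targets":{"type":"array","items":{"type":"object","properties":{"dx":{"type":"number"},"dy":{"type":"number"},"dz":{"type":"number"},"wx":{"type":"number"},"wy":{"type":"number"},"wz":{"type":"number"},"fingers":{"type":"number"}}}},"force":{"type":"number"}},"required":["targets"]}

```bash
mkdir -p pics; cat > h.py <<'E'
import numpy as np, cv2, pickle
from scipy.spatial.transform import Rotation as R
from cell import env
np.set_printoptions(precision=3,suppress=True)
def snap(n,fn=None):
    s=env.snapshot(n)
    if fn: cv2.imwrite('pics/'+fn,s['frame'][:,:,::-1])
    return s
def cam(s):
    f=200/np.tan(np.radians(s['fov_y'])/2); return f,np.array(s['extrinsics'])
def pts(s):
    f,E=cam(s); z=s['range_z'].astype(float); v,u=np.mgrid[0:400,0:640]
    P=np.stack([(u-s['cx'])/f*z,(v-s['cy'])/f*z,z,np.ones_like(z)],-1)
    W=P@np.linalg.inv(E).T
    W[z<=0]=np.nan
    return W[...,:3]
def proj(s,p):
    f,E=cam(s); c=E@np.append(p,1); return np.array([c[0]/c[2]*f+s['cx'],c[1]/c[2]*f+s['cy']])
def st():
    o=env.observe(); print({k:np.round(o[k],3) for k in ['t','q','tool_pos','eef_rot','force','opening']}); 
    print(R.from_rotvec(o['eef_rot']).as_matrix()); return o
E
python3 - <<'E'
from h import *
st()
for n in ['scene','top']:
    s=snap(n,n+'0.png'); print(n,s['fov_y'],s['cx'],s['cy']); print(np.array(s['extrinsics']))
    for q in ['hatch','tension_box','brass_stamp','foil_roll','spanner','edge_dye']:
        for d in env.outline_of(q,n)[:3]: print(q,round(d['score'],2),np.round(d['rect']))
E
```

```text
{'t': np.float64(0.0), 'q': array([ 1.424,  0.359,  0.011, -0.   , -1.224, -0.288]), 'tool_pos': array([284.173, 611.752, 249.342]), 'eef_rot': array([-0.972,  1.521, -1.523]), 'force': array([ 0.349, -0.417, -0.246]), 'opening': np.float64(85.202)}
[[-0.421 -0.001  0.907]
 [-0.907 -0.002 -0.421]
 [ 0.002 -1.     0.   ]]
scene 44.018549041737735 323.36316370448384 192.8918966467743
[[  -0.605    0.796    0.007  259.445]
 [   0.596    0.459   -0.659 -326.346]
 [  -0.528   -0.395   -0.752 1811.693]
 [   0.       0.       0.       1.   ]]
hatch 0.89 [393. 184.  69.  50.]
hatch 0.7 [325. 200.  63.  45.]
hatch 0.65 [283. 123.  58.  39.]
tension_box 0.97 [292. 192. 144. 108.]
brass_stamp 0.73 [292. 230.  14.  34.]
foil_roll 0.88 [240. 212.  23.  30.]
foil_roll 0.73 [289. 230.  10.  33.]
edge_dye 0.78 [368. 239.  20.  35.]
edge_dye 0.44 [294. 193. 142. 107.]
top 55.0353677331614 315.5008571258113 198.40502943878343
[[ -0.032  -0.999   0.001 121.926]
 [ -0.979   0.031  -0.199 549.244]
 [  0.199  -0.007  -0.98  948.845]
 [  0.      0.      0.      1.   ]]
hatch 0.84 [450. 285.  75.  62.]
hatch 0.77 [282. 284.  80.  62.]
hatch 0.67 [317. 192.  78.  52.]
tension_box 0.67 [359. 191. 167.  81.]
brass_stamp 0.52 [321. 151.  14.  23.]
spanner 0.59 [364. 239.  47.  16.]
edge_dye 0.86 [251. 187.  23.  25.]
```

View pics/scene0.png

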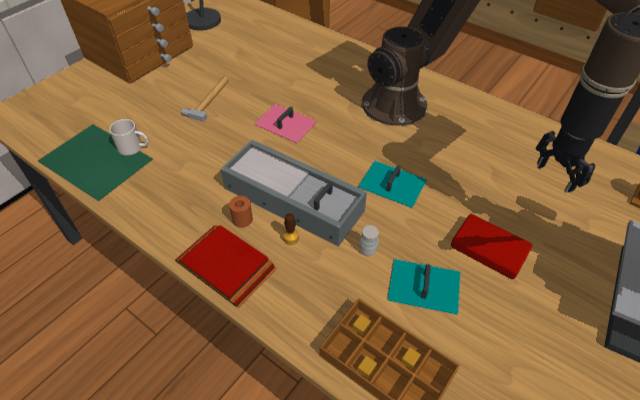

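View pics/top0.png

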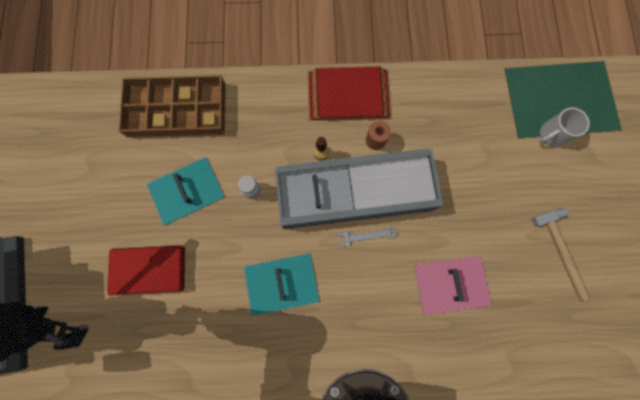

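```bash
python3 - <<'E'
import cv2
a=cv2.imread('pics/top0.png')[120:340,200:520]
cv2.imwrite('pics/top0c.png',cv2.resize(a,None,fx=2.5,fy=2.5,interpolation=cv2.INTER_CUBIC))
E
```

```text
(no output)
```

View pics/top0c.png

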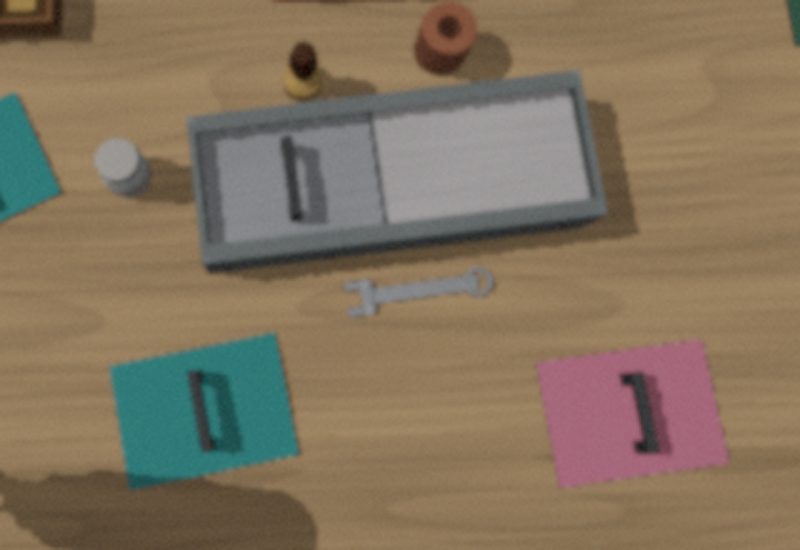

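The top view shows the candidates for the hatch: the grey one in the box (317,192), turquoise ones at (282,284) and (185,190), and a pink one at (452,285). I choose the grey steel one in the box. The seat is on the image left and the deck on the right.

```bash
cat > fit.py <<'E'
from h import *
from scipy.optimize import minimize
def rimfit(W):
    # rim-top points within area
    m=(W[...,2]>80)&(W[...,2]<94)
    return W[m]
E
python3 - <<'E'
from h import *
for n in ['top','scene']:
    s=snap(n); W=pts(s); 
    d=env.outline_of('tension_box',n)
    mk=cv2.dilate(d[0]['mask'].astype(np.uint8),np.ones((5,5)))>0
    ma=mk&(W[...,2]>79)&(W[...,2]<95)
    P=W[ma]; 
    # keep largest comp
    r=cv2.minAreaRect(P[:,:2].astype(np.float32)); print(n,len(P),P[:,2].mean(),r)
    print(cv2.boxPoints(r))
    # deck pts
    D=W[mk&(W[...,2]>61)&(W[...,2]<71)]; print('deck',len(D),np.median(D,0)); 
    r=cv2.minAreaRect(D[:,:2].astype(np.float32)); print(r)
    for h in env.outline_of('hatch_bar',n)[:4]: 
        print(h['score'],h['rect'])
    pickle.dump((P,W,mk),open(n+'.pkl','wb'))
    # profile
    np.save(n+'W.npy',W)
W=np.load('topW.npy')
for r in range(150,232,6): print(r,[ (int(z) if z==z else -1) for z in W[r,270:450:6,2]])
print(W[192,317],W[192,400])
E
```

```text
top 2677 86.43545811832769 ((576.8748779296875, -3.4292144775390625), (155.41758728027344, 412.5650939941406), 5.198720455169678)
[[ 480.794  194.964]
 [ 518.177 -215.904]
 [ 672.955 -201.822]
 [ 635.573  209.046]]
deck 3898 [586.27  -88.122  65.654]
((569.6866455078125, -1.309295654296875), (142.3607635498047, 406.38494873046875), 5.250758171081543)
0.83 [318.6, 191.4, 76.1, 50.4]
0.76 [452.0, 283.4, 72.6, 61.4]
0.73 [281.1, 283.1, 79.6, 64.0]
0.64 [184.7, 190.1, 79.2, 64.8]
scene 1848 85.99570251169212 ((605.703125, -0.9030303955078125), (214.01539611816406, 416.8006896972656), 4.982105255126953)
[[ 481.001  197.417]
 [ 517.198 -217.809]
 [ 730.405 -199.223]
 [ 694.208  216.003]]
deck 2532 [580.125 -67.229  65.728]
((605.42626953125, 1.2221527099609375), (204.35867309570312, 416.25994873046875), 6.423661231994629)
0.63 [285.9, 122.8, 63.9, 39.0]
0.62 [422.9, 286.8, 72.1, 58.6]
0.57 [324.0, 198.1, 69.7, 42.5]
150 [-1, -1, -1, 4, 0, 1, 0, -2, 60, 54, 0, -1, 0, 0, -2, 0, -1, 4, 0, 0, 1, -1, -2, 1, 87, 88, 86, 86, 0, 0]
156 [-1, -1, 2, 0, 2, 1, 0, -2, 22, 23, -1, -3, -1, -6, 1, 85, 87,
[... 846 characters left out ...]
 60, 64, 63, 63, 69, 62, 71, 68, 65, 63, 65, 64, 62, 63, 65, 88, 0]
204 [3, -2, 55, 61, 60, 62, 62, 58, 102, 61, 61, 62, 59, 56, 59, 66, 63, 66, 64, 67, 68, 85, 89, 83, 85, 84, 87, 85, 86, -1]
210 [0, 3, 78, 59, 60, 59, 59, 63, 63, 61, 58, 58, 63, 87, 86, 86, 87, 89, 90, 84, 85, 85, 85, 78, 58, 49, 36, 18, -2, 0]
216 [0, -1, 87, 61, 60, 88, 86, 85, 85, 86, 88, 86, 88, 82, 83, 74, 59, 46, 33, 18, 6, 0, 0, -1, 2, 0, 0, 1, -2, 0]
222 [0, -1, 84, 87, 88, 87, 87, 75, 59, 43, 31, 18, 2, 0, -1, 0, -1, 0, 1, -2, 0, 0, 3, 0, -2, 0, 0, 1, 1, 1]
228 [1, -2, -3, 15, 0, 0, -1, -1, -3, 1, 1, 1, 0, 0, 0, 0, -1, 0, 4, 1, 10, 1, 0, -1, 0, -1, 3, 0, 5, 2]
[559.407 100.552 102.577] [ 561.262 -115.866   63.194]
```

```bash
cat >> h.py <<'E'
yh=np.array([-0.0905,0.9959,0]); xh=np.array([0.9959,0.0905,0]); O=np.array([575.8,8.5,0])
def b2w(x,y,z): return O+x*xh+y*yh+np.array([0,0,z])
def w2b(p): p=np.asarray(p)-O; return np.stack([p@xh,p@yh,p[...,2]],-1)
def plan(target,n=None):
    o=env.observe(); M=R.from_rotvec(o['eef_rot']).as_matrix(); d=np.asarray(target)-o['tool_pos']
    t=M.T@d; n=n or int(np.ceil(np.abs(t).max()/40))
    x=M[:,0]; yaw=np.arctan2(x@xh,-(x@yh)) # angle of tool x ahead of -yh toward xh (about +z)
    print('t',o['t'],'box pos',w2b(o['tool_pos']),'tool shift mm',t,'rows',n,'per row',t/n,'yaw err(about+z)->wy',yaw,'tilt',M[:,1],'F',o['force'],'open',o['opening'])
E
python3 - <<'E'
from h import *
for n in ['top','scene']:
    W=np.load(n+'W.npy'); B=w2b(W)
    m=(B[...,2]>95)&(B[...,2]<110)&(abs(B[...,0])<60)&(B[...,1]>20)&(B[...,1]<170)
    P=B[m]; print(n,m.sum(),P.mean(0),P.min(0),P.max(0))
    m=(B[...,2]>56)&(B[...,2]<64)&(abs(B[...,0])<60)&(B[...,1]>-20)&(B[...,1]<186); P=B[m];print('plate',P.min(0),P.max(0),P.mean(0))
    rim=(B[...,2]>82)&(B[...,2]<92)&(abs(B[...,0])<90)&(B[...,1]>-230)&(B[...,1]<200); P=B[rim]; print('rim',np.percentile(P,[.5,99.5],axis=0))
plan(b2w(0,93,160))
E
```

```text
top 154 [ -2.302  94.74  101.291] [-41.999  88.743  95.55 ] [ 40.363 100.551 104.838]
plate [-55.171 -19.592  56.018] [ 59.975 185.951  63.991] [ 1.698 92.018 60.445]
rim [[ -77.44  -217.132   82.304]
 [  76.797  193.591   90.894]]
scene 111 [  3.591  96.523 100.505] [-40.901  88.572  95.196] [ 42.379 103.303 105.434]
plate [-59.981 -19.698  56.03 ] [ 43.993 177.562  63.996] [-6.875 88.714 60.494]
rim [[ -75.756 -216.445   82.164]
 [  81.588  195.753   91.728]]
t 1.0 box pos [-235.635  627.554  250.313] tool shift mm [344.244  90.302 471.982] rows 12 per row [28.687  7.525 39.332] yaw err(about+z)->wy -0.5254523451117429 tilt [-0.  0. -1.] F [-0.12  -0.498  0.489] open 85.31622334124793
```

>>> carry_out(targets=[{"wy": -0.105}, {"wy": -0.105}, {"wy": -0.105}, {"wy": -0.105}, {"wy": -0.105, "fingers": 1}])

```text
validation failed for argument at $.ta...
```

>>> carry_out(targets=[{"dx": 0, "dy": 0, "dz": 0, "wx": 0, "wy": -0.105, "wz": 0, "fingers": 1}, {"dx": 0, "dy": 0, "dz": 0, "wx": 0, "wy": -0.105, "wz": 0, "fingers": 1}, {"dx": 0, "dy": 0, "dz": 0, "wx": 0, "wy": -0.105, "wz": 0, "fingers": 1}, {"dx": 0, "dy": 0, "dz": 0, "wx": 0, "wy": -0.105, "wz": 0, "fingers": 1}, {"dx": 0, "dy": 0, "dz": 0, "wx": 0, "wy": -0.105, "wz": 0, "fingers": 1}])

```text
t: 1.42
tool_pos: [284.3, 612.2, 250.3]
eef_rot: [-1.259, 1.129, -1.128]
force: [1.1, 0.0, 1.0]
opening: 85.5
```

```bash
python3 -c "
from h import *
plan(b2w(0,93,160))"
```

```text
t 1.4167 box pos [-235.654  627.571  250.313] tool shift mm [538.821  90.276 225.775] rows 14 per row [38.487  6.448 16.127] yaw err(about+z)->wy 0.018410864836967345 tilt [-0.  0. -1.] F [1.089 0.045 1.032] open 85.50644821956159
```

>>> carry_out(targets=[{"dx": 0.0385, "dy": 0, "dz": 0.016, "wx": 0, "wy": 0, "wz": 0, "fingers": 1}, {"dx": 0.0385, "dy": 0, "dz": 0.016, "wx": 0, "wy": 0, "wz": 0, "fingers": 1}, {"dx": 0.0385, "dy": 0, "dz": 0.016, "wx": 0, "wy": 0, "wz": 0, "fingers": 1}, {"dx": 0.0385, "dy": 0, "dz": 0.016, "wx": 0, "wy": 0, "wz": 0, "fingers": 1}, {"dx": 0.0385, "dy": 0, "dz": 0.016, "wx": 0, "wy": 0, "wz": 0, "fingers": 1}])

```text
t: 1.83
tool_pos: [384.4, 432.4, 247.8]
eef_rot: [-1.267, 1.115, -1.116]
force: [1.4, 0.4, 0.2]
opening: 85.5
```

```bash
python3 -c "
from h import *
plan(b2w(0,94,170))"
```

```text
t 1.8333 box pos [-152.224  439.462  247.79 ] tool shift mm [350.687  78.114 139.58 ] rows 9 per row [38.965  8.679 15.509] yaw err(about+z)->wy 0.036324199876334576 tilt [ 0.    -0.001 -1.   ] F [1.363 0.375 0.158] open 85.4535321830601
```

>>> carry_out(targets=[{"dx": 0.039, "dy": 0, "dz": 0.0155, "wx": 0, "wy": 0.018, "wz": 0, "fingers": 1}, {"dx": 0.039, "dy": 0.005, "dz": 0.0155, "wx": 0, "wy": 0.018, "wz": 0, "fingers": 1}, {"dx": 0.039, "dy": 0.005, "dz": 0.0155, "wx": 0, "wy": 0, "wz": 0, "fingers": 1}, {"dx": 0.039, "dy": 0.01, "dz": 0.0155, "wx": 0, "wy": 0, "wz": 0, "fingers": 1}, {"dx": 0.039, "dy": 0.01, "dz": 0.0155, "wx": 0, "wy": 0, "wz": 0, "fingers": 1}])

```text
t: 2.25
tool_pos: [479.4, 249.4, 222.6]
eef_rot: [-1.244, 1.139, -1.141]
force: [0.4, 1.1, -0.3]
opening: 85.4
```

```bash
python3 -c "
from h import *
plan(b2w(0,94,160))"
```

```text
t 2.25 box pos [-74.158 248.623 222.588] tool shift mm [154.953  62.375  73.644] rows 4 per row [38.738 15.594 18.411] yaw err(about+z)->wy 0.0009294338675441012 tilt [ 0.006  0.005 -1.   ] F [ 0.388  1.053 -0.323] open 85.38293381503951
```

>>> carry_out(targets=[{"dx": 0.038, "dy": 0.012, "dz": 0.018, "wx": 0, "wy": 0, "wz": 0, "fingers": 1}, {"dx": 0.038, "dy": 0.012, "dz": 0.018, "wx": 0, "wy": 0, "wz": 0, "fingers": 1}, {"dx": 0.038, "dy": 0.012, "dz": 0.018, "wx": 0, "wy": 0, "wz": 0, "fingers": 1}, {"dx": 0.03, "dy": 0.012, "dz": 0.014, "wx": 0, "wy": 0, "wz": 0, "fingers": 1}, {"dx": 0, "dy": 0, "dz": 0, "wx": 0, "wy": 0, "wz": 0, "fingers": 1}])

```text
t: 2.67
tool_pos: [559.1, 109.7, 175.8]
eef_rot: [-1.24, 1.141, -1.143]
force: [-0.7, 0.0, -0.5]
opening: 85.7
```

```bash
python3 -c "
from h import *
plan(b2w(0,94,96))"
```

```text
t 2.6667 box pos [ -7.488 102.305 175.799] tool shift mm [ 8.73  79.811  6.848] rows 2 per row [ 4.365 39.906  3.424] yaw err(about+z)->wy -0.002073741913871513 tilt [ 0.008  0.006 -1.   ] F [-0.687  0.031 -0.487] open 85.6901517384959
```

```bash
cat >> h.py <<'E'
_plan=plan
def plan(target,n=None):
    _plan(target,n)
    o=env.observe(); M=R.from_rotvec(o['eef_rot']).as_matrix()
    T=np.stack([-yh,[0,0,-1],np.cross(-yh,[0,0,-1])],1)
    print('w tool to fix',R.from_matrix(M.T@T).as_rotvec())
E
python3 -c "
from h import *
plan(b2w(0,94,96))"
```

```text
t 2.6667 box pos [ -7.488 102.305 175.799] tool shift mm [ 8.73  79.811  6.848] rows 2 per row [ 4.365 39.906  3.424] yaw err(about+z)->wy -0.002073741913871513 tilt [ 0.008  0.006 -1.   ] F [-0.687  0.031 -0.487] open 85.6901517384959
w tool to fix [-0.008 -0.002 -0.006]
```

>>> carry_out(targets=[{"dx": 0.0085, "dy": 0, "dz": 0.007, "wx": -0.008, "wy": -0.002, "wz": -0.006, "fingers": 1}, {"dx": 0, "dy": 0.02, "dz": 0, "wx": 0, "wy": 0, "wz": 0, "fingers": 1}, {"dx": 0, "dy": 0.02, "dz": 0, "wx": 0, "wy": 0, "wz": 0, "fingers": 1}, {"dx": 0, "dy": 0, "dz": 0, "wx": 0, "wy": 0, "wz": 0, "fingers": 1}])

```text
t: 3.0
tool_pos: [569.0, 97.9, 135.1]
eef_rot: [-1.247, 1.146, -1.148]
force: [0.1, -0.3, -0.1]
opening: 85.7
```

```bash
python3 -c "
from h import *
plan(b2w(0,94,96))
s=snap('top','t1.png');s=snap('scene','s1.png')
a=cv2.imread('pics/t1.png')[130:250,240:460];b=cv2.imread('pics/s1.png')[120:260,200:420]
cv2.imwrite('pics/c1.png',np.vstack([cv2.resize(a,None,fx=2.2,fy=2.2),cv2.resize(b,None,fx=2.2,fy=2.2)]))"
```

```text
t 3.0 box pos [  1.306  89.669 135.14 ] tool shift mm [-4.337 39.136 -1.402] rows 1 per row [-4.337 39.136 -1.402] yaw err(about+z)->wy -0.0067259994945670885 tilt [ 0.002 -0.    -1.   ] F [ 0.051 -0.329 -0.076] open 85.7051173367439
w tool to fix [-0.002 -0.007  0.   ]
```

View pics/c1.png

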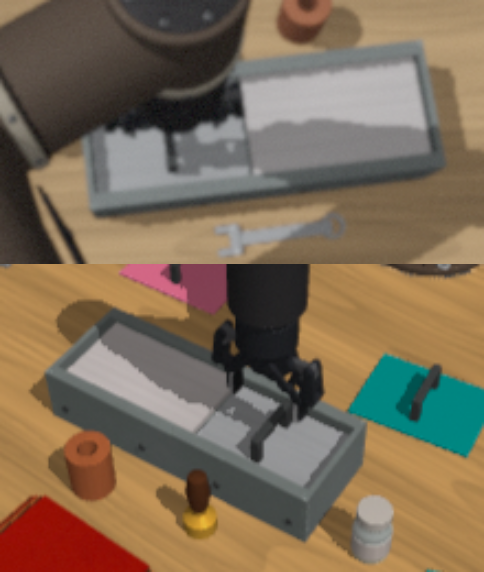

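The scene crop shows the open fingers straddling the grey hatch's bar, with the box as fitted. I descend and grip.

>>> carry_out(targets=[{"dx": -0.0045, "dy": 0.015, "dz": -0.001, "wx": -0.002, "wy": -0.007, "wz": 0, "fingers": 1}, {"dx": 0, "dy": 0.012, "dz": 0, "wx": 0, "wy": 0, "wz": 0, "fingers": 1}, {"dx": 0, "dy": 0.01, "dz": 0, "wx": 0, "wy": 0, "wz": 0, "fingers": 1}, {"dx": 0, "dy": 0, "dz": 0, "wx": 0, "wy": 0, "wz": 0, "fingers": 0.4}], force=40)

```text
t: 3.43
tool_pos: [571.8, 105.6, 105.1]
eef_rot: [-1.243, 1.132, -1.142]
force: [-0.3, 0.4, -0.1]
opening: 75.5
```

```bash
python3 -c "
from h import *
plan(b2w(0,94,96))"
```

```text
t 3.4333 box pos [  4.818  97.017 105.097] tool shift mm [ 3.014  9.036 -4.931] rows 1 per row [ 3.014  9.036 -4.931] yaw err(about+z)->wy 0.004559821165832421 tilt [ 0.011  0.003 -1.   ] F [-0.28   0.366 -0.133] open 75.48364021904128
w tool to fix [-0.011  0.005 -0.002]
```

>>> carry_out(targets=[{"dx": 0.003, "dy": 0.008, "dz": -0.005, "wx": -0.011, "wy": 0.005, "wz": -0.002, "fingers": 0.4}, {"dx": 0, "dy": 0, "dz": 0, "wx": 0, "wy": 0, "wz": 0, "fingers": 0.4}])

```text
t: 3.6
tool_pos: [567.1, 102.2, 97.2]
eef_rot: [-1.251, 1.143, -1.142]
force: [-0.6, -0.9, -0.8]
opening: 51.8
```

```bash
python3 -c "
from h import *
plan(b2w(0,94.5,96))"
```

```text
t 3.6 box pos [-0.177 94.152 97.22 ] tool shift mm [-0.349  1.22   0.177] rows 1 per row [-0.349  1.22   0.177] yaw err(about+z)->wy -0.00016346982084190534 tilt [-0.  0. -1.] F [-0.599 -0.879 -0.849] open 51.82251399546911
w tool to fix [ 0. -0. -0.]
```

>>> carry_out(targets=[{"dx": 0, "dy": 0.001, "dz": 0, "wx": 0, "wy": 0, "wz": 0, "fingers": 0}, {"dx": 0, "dy": 0, "dz": 0, "wx": 0, "wy": 0, "wz": 0, "fingers": 0}, {"dx": 0, "dy": 0, "dz": 0, "wx": 0, "wy": 0, "wz": 0, "fingers": 0}, {"dx": 0, "dy": 0, "dz": 0, "wx": 0, "wy": 0, "wz": 0, "fingers": 0}, {"dx": 0, "dy": 0, "dz": 0, "wx": 0, "wy": 0, "wz": 0, "fingers": 0}], force=60)

```text
t: 4.02
tool_pos: [567.6, 102.3, 97.1]
eef_rot: [-1.249, 1.142, -1.143]
force: [0.5, -0.1, -3.3]
opening: 10.6
```

```bash
python3 -c "
from h import *
plan(b2w(0,94.5,112))"
```

```text
t 4.0167 box pos [ 0.279 94.173 97.141] tool shift mm [ -0.338 -14.859  -0.266] rows 1 per row [ -0.338 -14.859  -0.266] yaw err(about+z)->wy -0.0005997991842668218 tilt [ 0.001  0.001 -1.   ] F [ 0.454 -0.147 -3.308] open 10.607793783622139
w tool to fix [-0.001 -0.001 -0.001]
```

>>> carry_out(targets=[{"dx": 0, "dy": -0.006, "dz": 0, "wx": 0, "wy": 0, "wz": 0, "fingers": 0}, {"dx": 0, "dy": -0.006, "dz": 0, "wx": 0, "wy": 0, "wz": 0, "fingers": 0}, {"dx": 0, "dy": -0.005, "dz": 0, "wx": 0, "wy": 0, "wz": 0, "fingers": 0}, {"dx": 0, "dy": 0, "dz": 0, "wx": 0, "wy": 0, "wz": 0, "fingers": 0}])

```text
t: 4.35
tool_pos: [566.3, 101.7, 114.7]
eef_rot: [-1.252, 1.145, -1.142]
force: [0.7, -0.6, -3.3]
opening: 10.8
```

```bash
python3 -c "
from h import *
plan(b2w(0,-100,113.5))
s=snap('scene','s2.png')
b=cv2.imread('pics/s2.png')[120:260,200:420]
cv2.imwrite('pics/c2.png',cv2.resize(b,None,fx=3,fy=3))"
```

```text
t 4.35 box pos [ -1.009  93.665 114.735] tool shift mm [193.663   1.231   1.28 ] rows 5 per row [38.733  0.246  0.256] yaw err(about+z)->wy -0.0013868021099282418 tilt [-0.002 -0.    -1.   ] F [ 0.653 -0.564 -3.26 ] open 10.800551665695123
w tool to fix [ 0.002 -0.001 -0.   ]
```

View pics/c2.png

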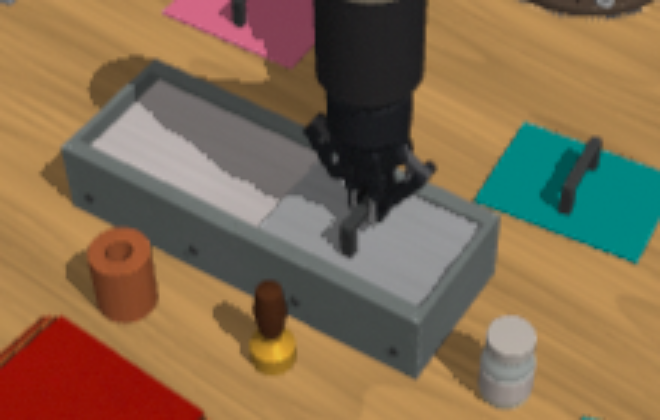

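The hatch has risen off the seat; its edges are now nearer the rims. I slide it towards the deck in modest steps.

>>> carry_out(targets=[{"dx": 0.012, "dy": 0.0005, "dz": 0.001, "wx": 0.002, "wy": -0.001, "wz": 0, "fingers": 0}, {"dx": 0.012, "dy": 0, "dz": 0, "wx": 0, "wy": 0, "wz": 0, "fingers": 0}, {"dx": 0.012, "dy": 0, "dz": 0, "wx": 0, "wy": 0, "wz": 0, "fingers": 0}])

```text
t: 4.65
tool_pos: [570.5, 65.8, 113.9]
eef_rot: [-1.251, 1.141, -1.14]
force: [-0.1, 0.5, -3.6]
opening: 11.1
```

```bash
python3 -c "
from h import *
plan(b2w(0,-104,114))"
```

```text
t 4.65 box pos [ -0.138  57.577 113.901] tool shift mm [161.577  -0.208  -0.249] rows 5 per row [32.315 -0.042 -0.05 ] yaw err(about+z)->wy 0.00239431504682485 tilt [ 0.     0.001 -1.   ] F [-0.125  0.483 -3.56 ] open 11.054524341773778
w tool to fix [-0.     0.002 -0.001]
```

>>> carry_out(targets=[{"dx": 0.018, "dy": 0, "dz": 0, "wx": 0, "wy": 0.002, "wz": 0, "fingers": 0}, {"dx": 0.018, "dy": 0, "dz": 0, "wx": 0, "wy": 0, "wz": 0, "fingers": 0}, {"dx": 0.018, "dy": 0, "dz": 0, "wx": 0, "wy": 0, "wz": 0, "fingers": 0}])

```text
t: 4.9
tool_pos: [575.0, 8.0, 113.4]
eef_rot: [-1.251, 1.142, -1.141]
force: [0.7, -0.1, -3.8]
opening: 10.5
```

```bash
python3 -c "
from h import *
plan(b2w(0,-104,114))"
```

```text
t 4.9 box pos [ -0.824  -0.383 113.387] tool shift mm [103.618  -0.668   0.714] rows 3 per row [34.539 -0.223  0.238] yaw err(about+z)->wy 0.0010607639442618228 tilt [-0.001  0.    -1.   ] F [ 0.704 -0.084 -3.793] open 10.527983017438618
w tool to fix [ 0.001  0.001 -0.001]
```

>>> carry_out(targets=[{"dx": 0.018, "dy": 0, "dz": 0.001, "wx": 0, "wy": 0.001, "wz": 0, "fingers": 0}, {"dx": 0.018, "dy": 0, "dz": 0, "wx": 0, "wy": 0, "wz": 0, "fingers": 0}, {"dx": 0.018, "dy": 0, "dz": 0, "wx": 0, "wy": 0, "wz": 0, "fingers": 0}])

```text
t: 5.15
tool_pos: [579.8, -51.7, 112.7]
eef_rot: [-1.252, 1.145, -1.142]
force: [0.8, 0.3, -4.7]
opening: 10.4
```

```bash
python3 -c "
from h import *
plan(b2w(0,-105,113))"
```

```text
t 5.15 box pos [ -1.429 -60.327 112.67 ] tool shift mm [44.671 -0.347  1.505] rows 2 per row [22.335 -0.174  0.752] yaw err(about+z)->wy -0.0017126765784040575 tilt [-0.002  0.    -1.   ] F [ 0.757  0.297 -4.744] open 10.43877239832514
w tool to fix [ 0.002 -0.002 -0.   ]
```

>>> carry_out(targets=[{"dx": 0.015, "dy": -0.0005, "dz": 0.001, "wx": 0.002, "wy": -0.002, "wz": 0, "fingers": 0}, {"dx": 0.015, "dy": 0, "dz": 0, "wx": 0, "wy": 0, "wz": 0, "fingers": 0}, {"dx": 0.012, "dy": 0, "dz": 0, "wx": 0, "wy": 0, "wz": 0, "fingers": 0}, {"dx": 0, "dy": 0, "dz": 0, "wx": 0, "wy": 0, "wz": 0, "fingers": 0}])

```text
t: 5.48
tool_pos: [583.3, -103.3, 112.2]
eef_rot: [-1.25, 1.147, -1.145]
force: [1.7, 2.1, -3.5]
opening: 10.8
```

```bash
python3 -c "
from h import *
plan(b2w(0,-105,107))
s=snap('scene','s3.png')
b=cv2.imread('pics/s3.png')[120:260,200:420]
cv2.imwrite('pics/c3.png',cv2.resize(b,None,fx=3,fy=3))"
```

```text
t 5.4833 box pos [  -2.619 -111.99   112.208] tool shift mm [-7.004  5.202  2.592] rows 1 per row [-7.004  5.202  2.592] yaw err(about+z)->wy -0.005300257723944421 tilt [-0.002 -0.    -1.   ] F [ 1.741  2.127 -3.538] open 10.816536330621556
w tool to fix [ 0.002 -0.005  0.   ]
```

View pics/c3.png

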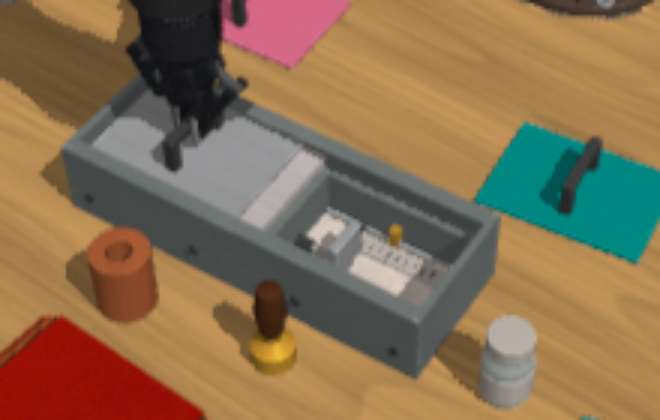

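The hatch is over the deck. The open well shows the tab (340,235 in the crop), the brass marker (396,235) and the dark pointer (303,242). I set the hatch down.

>>> carry_out(targets=[{"dx": -0.005, "dy": 0, "dz": 0.0025, "wx": 0.002, "wy": -0.005, "wz": 0, "fingers": 0}, {"dx": 0, "dy": 0.0025, "dz": 0, "wx": 0, "wy": 0, "wz": 0, "fingers": 0}, {"dx": 0, "dy": 0.002, "dz": 0, "wx": 0, "wy": 0, "wz": 0, "fingers": 0}, {"dx": 0, "dy": 0, "dz": 0, "wx": 0, "wy": 0, "wz": 0, "fingers": 0}])

```text
t: 5.87
tool_pos: [584.6, -97.5, 107.2]
eef_rot: [-1.251, 1.144, -1.143]
force: [-0.5, -0.6, -1.4]
opening: 10.9
```

```bash
python3 -c "
from h import *
plan(b2w(0,-105,107))"
```

```text
t 5.8667 box pos [  -0.874 -106.342  107.159] tool shift mm [-1.342  0.158  0.873] rows 1 per row [-1.342  0.158  0.873] yaw err(about+z)->wy -0.0012026305489749437 tilt [-0.001 -0.    -1.   ] F [-0.461 -0.555 -1.378] open 10.925471609514085
w tool to fix [ 0.001 -0.001  0.   ]
```

>>> carry_out(targets=[{"dx": 0, "dy": 0.0007, "dz": 0, "wx": 0, "wy": 0, "wz": 0, "fingers": 0}, {"dx": 0, "dy": 0, "dz": 0, "wx": 0, "wy": 0, "wz": 0, "fingers": 0.6}, {"dx": 0, "dy": 0, "dz": 0, "wx": 0, "wy": 0, "wz": 0, "fingers": 0.6}, {"dx": 0, "dy": 0, "dz": 0, "wx": 0, "wy": 0, "wz": 0, "fingers": 0.6}, {"dx": 0, "dy": 0, "dz": 0, "wx": 0, "wy": 0, "wz": 0, "fingers": 0.6}])

```text
t: 6.28
tool_pos: [585.8, -96.0, 108.4]
eef_rot: [-1.251, 1.138, -1.142]
force: [0.3, -0.7, 0.2]
opening: 51.1
```

```bash
python3 -c "
from h import *
plan(b2w(0,-105,180))"
```

```text
t 6.2833 box pos [   0.482 -104.939  108.395] tool shift mm [  0.135 -71.605  -0.343] rows 2 per row [  0.067 -35.803  -0.172] yaw err(about+z)->wy 0.002560818567265497 tilt [ 0.002 -0.001 -1.   ] F [ 0.281 -0.706  0.182] open 51.06806856564219
w tool to fix [-0.002  0.003  0.001]
```

>>> carry_out(targets=[{"dx": 0, "dy": -0.02, "dz": 0, "wx": 0, "wy": 0, "wz": 0, "fingers": 0.6}, {"dx": 0, "dy": -0.03, "dz": 0, "wx": 0, "wy": 0, "wz": 0, "fingers": 0.6}, {"dx": 0, "dy": -0.03, "dz": 0, "wx": 0, "wy": 0, "wz": 0, "fingers": 0.6}, {"dx": 0, "dy": 0, "dz": 0, "wx": 0, "wy": 0, "wz": 0, "fingers": 0.55}])

```text
t: 6.62
tool_pos: [584.8, -95.6, 189.5]
eef_rot: [-1.255, 1.141, -1.14]
force: [1.1, 0.4, 0.7]
opening: 47.1
```

```bash
cat > look.py <<'E'
from h import *
import sys
t=sys.argv[1]
plan(b2w(0,66,130))
T=snap('top','t%s.png'%t); S=snap('scene','s%s.png'%t)
for n,s in (('top',T),('scene',S)):
    W=pts(s); np.save(n+'W.npy',W); pickle.dump(s,open(n+'.pkl','wb'))
    for q in ['pull_tab','set_marker','pointer','hatch','marker_tip']:
        for d in env.outline_of(q,n)[:1]: print(n,q,round(d['score'],2),np.round(d['rect']), w2b(np.nanmedian(W[d['mask']],0)))
a=T['frame'][140:235,265:385,::-1]; b=S['frame'][175:245,290:375,::-1]
a=cv2.resize(a,(760,600),interpolation=cv2.INTER_CUBIC);b=cv2.resize(b,(720,593),interpolation=cv2.INTER_CUBIC)
cv2.imwrite('pics/tc%s.png'%t,a);cv2.imwrite('pics/sc%s.png'%t,b)
E
python3 look.py 4
```

```text
t 6.6167 box pos [  -0.445 -104.463  189.494] tool shift mm [-170.54    59.264    1.149] rows 5 per row [-34.108  11.853   0.23 ] yaw err(about+z)->wy 0.0032216545958169158 tilt [-0.002 -0.002 -1.   ] F [1.139 0.388 0.747] open 47.06058822750525
w tool to fix [0.003 0.003 0.001]
top hatch 0.8 [462. 283.  56.  61.] [-275.411 -258.905    5.258]
scene pull_tab 0.51 [293. 193. 146.  99.] [20.048 45.836 56.633]
scene set_marker 0.27 [269. 172.  71.  47.] [ -1.988 -98.656  71.214]
scene pointer 0.61 [313. 202.  19.  14.] [ 4.843 71.327 45.553]
scene hatch 0.88 [425. 286.  68.  56.] [ 70.785 456.73    4.686]
scene marker_tip 0.64 [294. 192. 143. 105.] [21.465 44.979 56.781]
```

View pics/tc4.png

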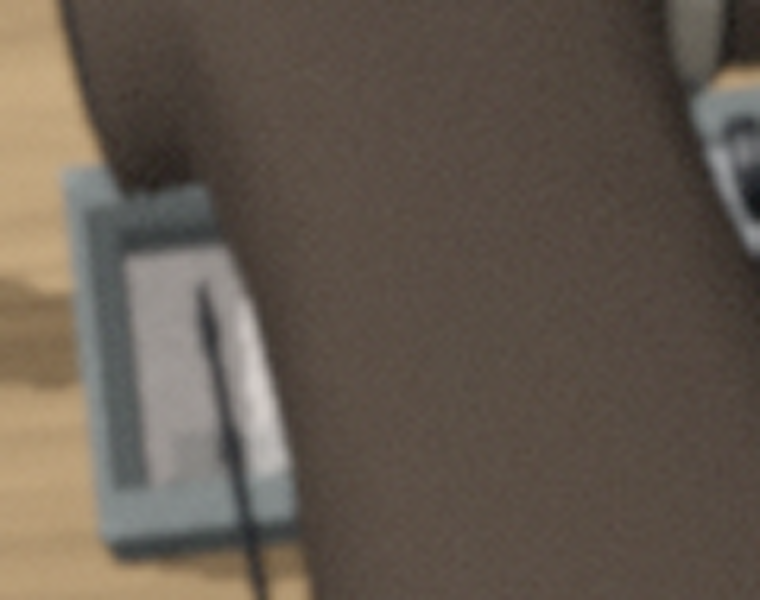

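View pics/sc4.png

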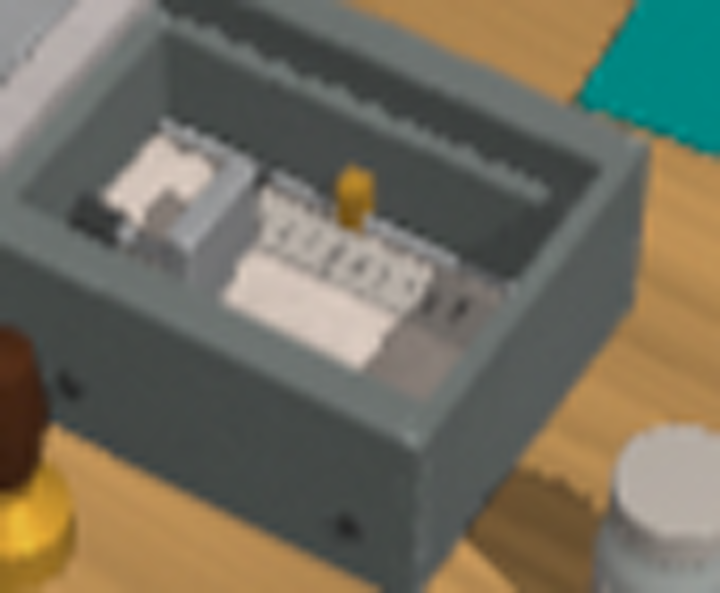

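View pics/t4.png

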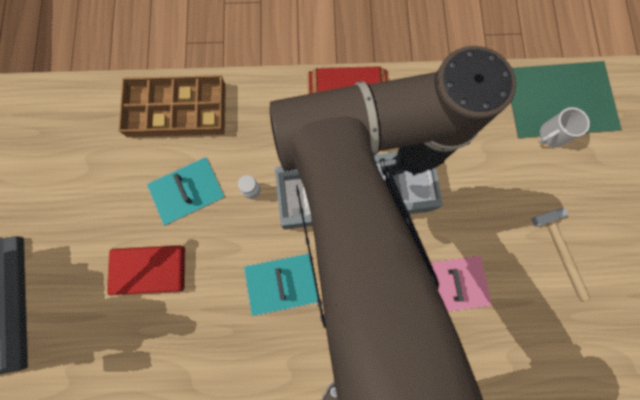

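>>> carry_out(targets=[{"dx": 0.04, "dy": -0.005, "dz": 0, "wx": 0, "wy": 0, "wz": 0, "fingers": 0.55}, {"dx": 0.04, "dy": 0, "dz": 0, "wx": 0, "wy": 0, "wz": 0, "fingers": 0.55}, {"dx": 0.04, "dy": 0, "dz": -0.005, "wx": 0, "wy": 0, "wz": 0, "fingers": 0.55}, {"dx": 0.04, "dy": 0, "dz": -0.005, "wx": 0, "wy": 0, "wz": 0, "fingers": 0.55}, {"dx": 0.04, "dy": 0, "dz": -0.005, "wx": 0, "wy": 0, "wz": 0, "fingers": 0.55}])

```text
t: 7.63
tool_pos: [588.6, -295.0, 188.8]
eef_rot: [-1.265, 1.137, -1.126]
force: [1.3, -0.2, 0.7]
opening: 46.9
```

>>> carry_out(targets=[{"dx": 0.04, "dy": 0, "dz": -0.01, "wx": 0, "wy": 0, "wz": 0, "fingers": 0.55}, {"dx": 0.04, "dy": 0, "dz": -0.01, "wx": 0, "wy": 0, "wz": 0, "fingers": 0.55}, {"dx": 0.03, "dy": 0, "dz": -0.01, "wx": 0, "wy": 0, "wz": 0, "fingers": 0.55}, {"dx": 0, "dy": 0, "dz": 0, "wx": 0, "wy": 0, "wz": 0, "fingers": 0.55}])

```text
t: 7.97
tool_pos: [568.3, -417.1, 187.2]
eef_rot: [-1.266, 1.141, -1.128]
force: [0.9, 0.3, 0.5]
opening: 47.1
```

```bash
python3 look.py 5
```

```text
t 7.9667 box pos [ -45.996 -423.202  187.176] tool shift mm [-488.623   56.326   52.693] rows 13 per row [-37.586   4.333   4.053] yaw err(about+z)->wy 0.012303430665612033 tilt [-0.012 -0.002 -1.   ] F [0.868 0.278 0.503] open 47.1046234226209
w tool to fix [0.012 0.012 0.001]
top pull_tab 0.56 [330. 194.  14.  20.] [-0.586 64.772 50.748]
top hatch 0.86 [282. 284.  78.  60.] [-222.21   214.018    4.524]
top marker_tip 0.31 [380. 136.  25.  28.] [134.898 -90.097  71.486]
scene pointer 0.65 [313. 202.  23.  17.] [ 2.591 69.736 37.602]
scene hatch 0.96 [394. 185.  66.  47.] [-211.533  219.564    4.707]
scene marker_tip 0.71 [242. 210.  24.  31.] [157.062 -80.001  63.591]
```

View pics/tc5.png

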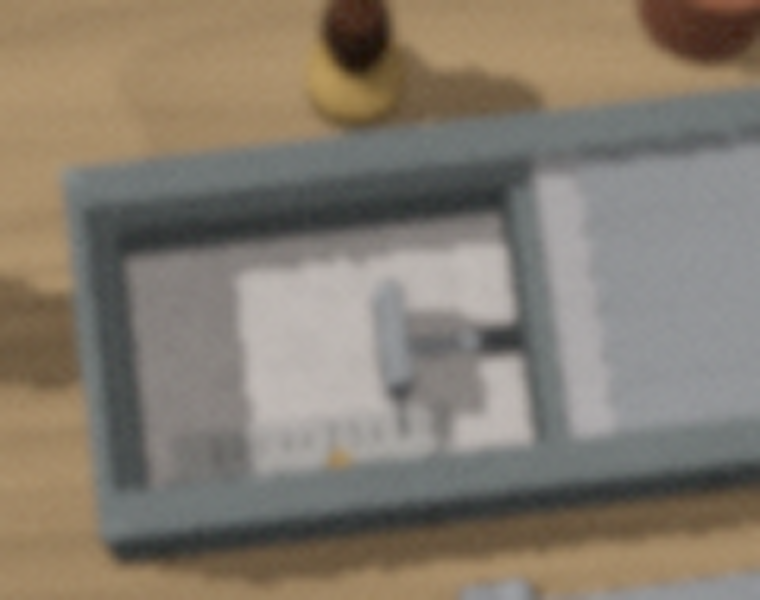

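View pics/t5.png

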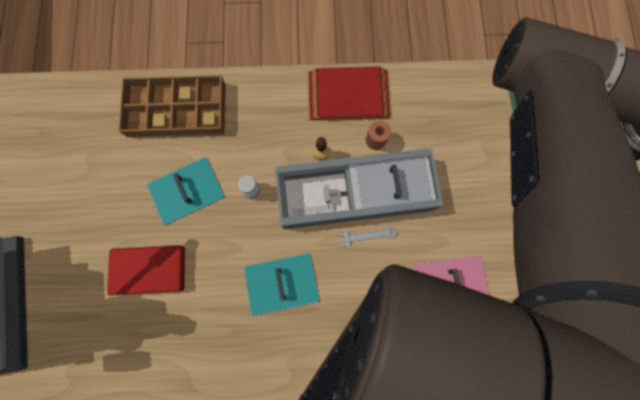

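The top view is clear: the hatch lies on the deck, the tab is at crop (393,335), the pointer blade runs to about (404,428), and the brass marker is at (340,455). I measure the marker relative to the pointer.

```bash
cat > meas.py <<'E'
from h import *
T=[snap('top') for _ in range(4)]; S=[snap('scene') for _ in range(4)]
out={}
for n,L in (('top',T),('scene',S)):
    s=L[0]; im=np.mean([l['frame'].astype(float) for l in L],0)
    f,E=cam(s); Ei=np.linalg.inv(E)
    def back(u,v,z):
        d=Ei[:3,:3]@np.array([(u-s['cx'])/f,(v-s['cy'])/f,1]); c=Ei[:3,3]; return w2b(c+d*(z-c[2])/d[2])
    def pix(x,y,z): return proj(s,b2w(x,y,z))
    r,g,b=im[...,0],im[...,1],im[...,2]
    # roi around marker
    c=pix(-45,106,30); u0,v0=int(c[0]),int(c[1]); H=14
    sat=((r+g)/2-b); w=np.zeros_like(sat); w[v0-H:v0+H,u0-H-5:u0+H+5]=sat[v0-H:v0+H,u0-H-5:u0+H+5]
    bg=np.median(w[v0-H:v0+H,u0-H-5:u0+H+5]); w=np.clip(w-bg-25,0,None); 
    w[:v0-H]=0
    m=(w>0).astype(np.uint8); nn,lab,stt,ce=cv2.connectedComponentsWithStats(m)
    for i in range(1,nn):
        if stt[i,4]>=2:
            k=lab==i; vv,uu=np.nonzero(k); ww=w[k]; cu,cv=(uu*ww).sum()/ww.sum(),(vv*ww).sum()/ww.sum()
            print(n,'marker comp',stt[i],'c',cu,cv,[back(cu,cv,z).round(1)[:2] for z in (30,35,40)])
    for x,y,z in ((-20,66,30),(-40,66,30),(0,66,53),(-42,106,30),(0,0,66)): print(n,'pred',(x,y,z),pix(x,y,z))
    big=cv2.resize(im[v0-30:v0+30,u0-40:u0+40,::-1].astype(np.uint8),None,fx=10,fy=10,interpolation=cv2.INTER_NEAREST)
    cv2.imwrite('pics/m_%s.png'%n,big); print('crop origin',u0-40,v0-30)
    pickle.dump((im,s),open('m_%s.pkl'%n,'wb'))
E
python3 meas.py
```

```text
top marker comp [317 211   3   3   7] c 317.978 212.202 [array([-47.1,  95.1]), array([-47.9,  95.2]), array([-48.8,  95.3])]
top pred (-20, 66, 30) [327.493 200.975]
top pred (-40, 66, 30) [328.454 208.275]
top pred (0, 66, 53) [326.791 191.886]
top pred (-42, 106, 30) [313.665 210.812]
top pred (0, 0, 66) [352.1   187.787]
crop origin 273 181
scene marker comp [351 184   2   2   3] c 351.68927789934355 184.00437636761487 [array([-121.9,  122.2]), array([-117.8,  124.3]), array([-113.7,  126.3])]
scene marker comp [329 194   5   9  31] c 331.3947257205646 197.60476713718197 [array([-42.1,  98.5]), array([-38.4, 100.6]), array([-34.7, 102.8])]
scene pred (-20, 66, 30) [318.191 197.935]
scene pred (-40, 66, 30) [321.773 193.654]
scene pred (0, 66, 53) [314.502 197.195]
scene pred (-42, 106, 30) [333.539 198.659]
scene pred (0, 0, 66) [295.583 185.203]
crop origin 294 168
```

View pics/m_top.png

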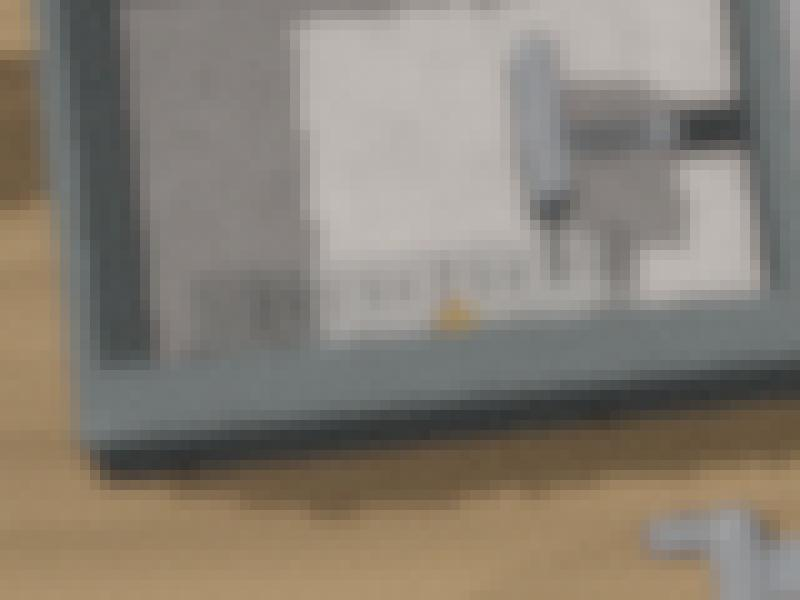

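View pics/m_scene.png

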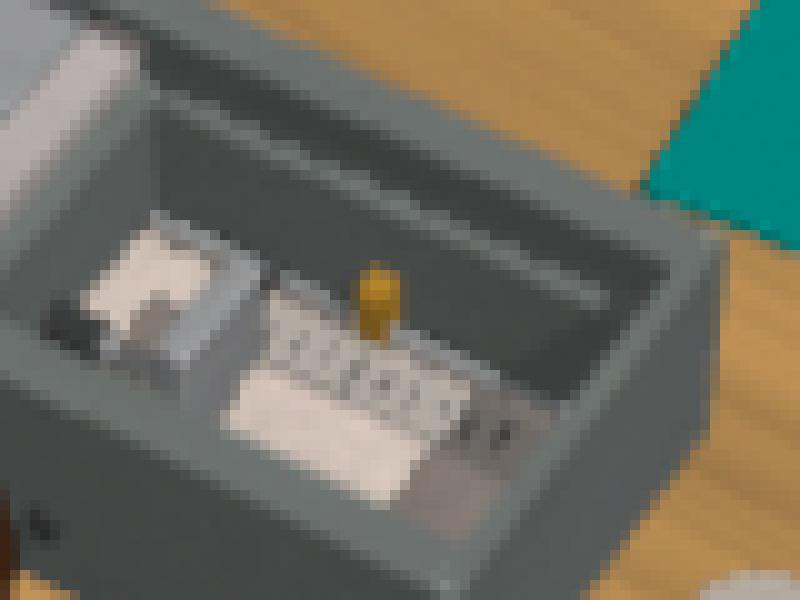

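```bash
python3 - <<'E'
from h import *
im,s=pickle.load(open('m_top.pkl','rb'))
g=im.mean(2); sat=(im[...,0]+im[...,1])/2-im[...,2]
print('sat');
for v in range(208,216): print(v,sat[v,311:326].round(0).astype(int))
print('gray')
for v in range(199,212): print(v,g[v,320:336].round(0).astype(int))
f,E=cam(s); Ei=np.linalg.inv(E)
def back(u,v,z):
    d=Ei[:3,:3]@np.array([(u-s['cx'])/f,(v-s['cy'])/f,1]); c=Ei[:3,3]; return w2b(c+d*(z-c[2])/d[2])
# pull tab top z53
W=pts(s);B=w2b(W); m=(B[...,2]>45)&(B[...,2]<60)&(abs(B[...,0])<30)&(B[...,1]>50)&(B[...,1]<130); print('tab',m.sum(),B[m].mean(0),B[m].min(0),B[m].max(0))
for v in range(201,208):
    w=np.clip(175-g[v,325:332],0,None); 
    print(v,(w*np.arange(325,332)).sum()/w.sum())
# hatch check
m=(B[...,2]>95)&(B[...,2]<125)&(abs(B[...,0])<60)&(B[...,1]<-20)&(B[...,1]>-210);print('bar',B[m].mean(0),B[m].min(0),B[m].max(0))
E
```

```text
sat
208 [5 4 5 5 4 4 4 5 4 4 4 4 5 4 5]
209 [4 4 5 4 5 5 7 8 6 6 5 5 5 5 4]
210 [ 5  5  5  5  6  6 12 17 14  9  6  5  5  5  6]
211 [ 5  5  5  5  6 11 25 35 27 17  8  6  5  4  5]
212 [ 5  5  4  5  8 18 38 49 40 23 10  5  4  4  3]
213 [ 4  3  4  4  6 18 35 40 32 20  6  1  1  0 -1]
214 [ 1  1  1  2  2  8 13 14 12  6  0 -3 -2 -2 -2]
215 [-1 -2 -2 -2 -2 -2  0  0 -1 -2 -2 -3 -2 -3 -3]
gray
199 [181 181 181 179 168 146 141 141 136 129 120 125 130 130 131 128]
200 [181 181 181 181 170 149 135 124 116 111 114 124 129 131 131 131]
201 [182 182 183 181 174 150 120 101  88  95 112 126 128 130 130 132]
202 [183 183 184 184 176 156 122  96  89 103 120 127 127 129 128 130]
203 [183 183 182 183 179 167 146 120 108 121 132 132 127 124 122 125]
204 [179 179 179 179 178 173 161 139 122 137 146 142 134 125 118 120]
205 [172 172 171 171 172 170 163 145 129 144 156 152 145 128 118 120]
206 [163 165 166 165 163 164 162 150 130 141 154 153 148 131 119 122]
207 [157 159 162 160 156 159 163 151 131 140 153 155 147 131 120 125]
208 [154 154 159 157 149 157 163 154 138 144 158 159 151 137 124 129]
209 [157 154 158 159 152 159 164 160 153 156 162 163 159 148 134 137]
210 [159 157 161 162 159 161 163 163 161 162 164 162 158 148 138 141]
211 [155 160 162 160 160 158 158 157 158 157 156 152 144 136 130 132]
tab 76 [-0.487 66.467 52.266] [-21.805  60.196  48.676] [21.933 72.44  55.626]
201 328.21623701423624
202 328.2027957860616
203 328.4340200445435
204 328.61072451903397
205 328.434323100151
206 328.32272282076394
207 328.25525812619503
bar [  -3.526 -106.273  110.214] [ -43.401 -113.912   95.255] [  38.092 -100.424  116.438]
```

Pointer at home reads y≈66.3 and the marker y≈94, so the marker is at a gauge value of about 28 mm. I go back above the tab.

>>> carry_out(targets=[{"dx": -0.04, "dy": 0, "dz": 0.005, "wx": 0.012, "wy": 0.012, "wz": 0, "fingers": 0.52}, {"dx": -0.04, "dy": 0, "dz": 0.005, "wx": 0, "wy": 0, "wz": 0, "fingers": 0.52}, {"dx": -0.04, "dy": 0, "dz": 0.005, "wx": 0, "wy": 0, "wz": 0, "fingers": 0.52}, {"dx": -0.04, "dy": 0, "dz": 0.005, "wx": 0, "wy": 0, "wz": 0, "fingers": 0.52}, {"dx": -0.04, "dy": 0, "dz": 0.005, "wx": 0, "wy": 0, "wz": 0, "fingers": 0.52}])

```text
t: 9.38
tool_pos: [574.7, -212.2, 185.5]
eef_rot: [-1.248, 1.148, -1.149]
force: [1.9, -0.8, -0.6]
opening: 44.0
```

>>> carry_out(targets=[{"dx": -0.04, "dy": 0, "dz": 0.005, "wx": 0, "wy": 0, "wz": 0, "fingers": 0.52}, {"dx": -0.04, "dy": 0, "dz": 0.005, "wx": 0, "wy": 0, "wz": 0, "fingers": 0.52}, {"dx": -0.04, "dy": 0, "dz": 0.005, "wx": 0, "wy": 0, "wz": 0, "fingers": 0.52}, {"dx": -0.04, "dy": 0, "dz": 0.003, "wx": 0, "wy": 0, "wz": 0, "fingers": 0.52}, {"dx": -0.04, "dy": 0, "dz": 0, "wx": 0, "wy": 0, "wz": 0, "fingers": 0.52}])

```text
t: 9.8
tool_pos: [575.5, -3.4, 186.5]
eef_rot: [-1.245, 1.147, -1.151]
force: [0.2, 0.1, -0.5]
opening: 44.3
```

```bash
python3 -c "
from h import *
plan(b2w(0,66,130))"
```

```text
t 9.8 box pos [ -1.396 -11.842 186.484] tool shift mm [-77.921  56.39    0.515] rows 2 per row [-38.961  28.195   0.258] yaw err(about+z)->wy -0.009339906691653212 tilt [ 0.003 -0.001 -1.   ] F [ 0.172  0.104 -0.509] open 44.343715279513845
w tool to fix [-0.003 -0.009  0.001]
```

>>> carry_out(targets=[{"dx": -0.036, "dy": 0.008, "dz": 0, "wx": -0.003, "wy": -0.009, "wz": 0, "fingers": 0.5}, {"dx": -0.03, "dy": 0.02, "dz": 0, "wx": 0, "wy": 0, "wz": 0, "fingers": 0.5}, {"dx": 0, "dy": 0.02, "dz": 0, "wx": 0, "wy": 0, "wz": 0, "fingers": 0.5}, {"dx": 0, "dy": 0, "dz": 0, "wx": 0, "wy": 0, "wz": 0, "fingers": 0.5}])

```text
t: 10.13
tool_pos: [570.4, 73.8, 140.0]
eef_rot: [-1.248, 1.132, -1.138]
force: [-0.8, 0.2, -0.8]
opening: 42.9
```

```bash
python3 -c "
from h import *
plan(b2w(0,66,100))"
```

```text
t 10.1333 box pos [  0.542  65.482 140.   ] tool shift mm [-0.477 39.995 -0.814] rows 1 per row [-0.477 39.995 -0.814] yaw err(about+z)->wy 0.007947500354717791 tilt [ 0.007  0.002 -1.   ] F [-0.75   0.152 -0.827] open 42.90175884083704
w tool to fix [-0.007  0.008 -0.001]
```

>>> carry_out(targets=[{"dx": 0, "dy": 0.02, "dz": -0.0005, "wx": -0.007, "wy": 0.008, "wz": -0.001, "fingers": 0.5}, {"dx": 0, "dy": 0.02, "dz": 0, "wx": 0, "wy": 0, "wz": 0, "fingers": 0.5}, {"dx": 0, "dy": 0.014, "dz": 0, "wx": 0, "wy": 0, "wz": 0, "fingers": 0.5}, {"dx": 0, "dy": 0, "dz": 0, "wx": 0, "wy": 0, "wz": 0, "fingers": 0.5}])

```text
t: 10.47
tool_pos: [571.9, 73.8, 87.7]
eef_rot: [-1.249, 1.139, -1.142]
force: [-1.1, 0.3, -0.1]
opening: 42.7
```

```bash
python3 -c "
from h import *
plan(b2w(0,66,45))
s=snap('scene','s6.png')
b=s['frame'][160:250,270:390,::-1]
cv2.imwrite('pics/c6.png',cv2.resize(b,None,fx=6,fy=6,interpolation=cv2.INTER_CUBIC))"
```

```text
t 10.4667 box pos [ 2.051 65.423 87.694] tool shift mm [-0.576 42.687 -2.179] rows 2 per row [-0.288 21.344 -1.09 ] yaw err(about+z)->wy 0.0013194031642381368 tilt [ 0.003  0.    -1.   ] F [-1.147  0.337 -0.149] open 42.724394058764034
w tool to fix [-0.003  0.001 -0.   ]
```

View pics/c6.png

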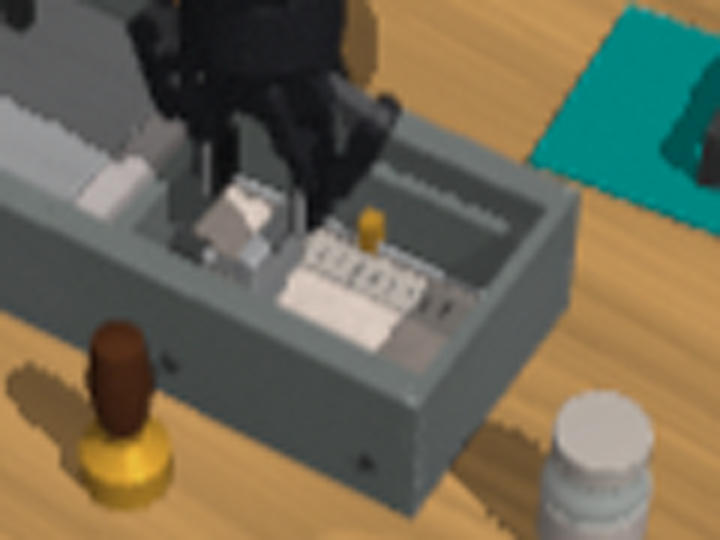

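The fingers straddle the tab (crop 265,245), and the marker at (372,230) is clear. I descend.

>>> carry_out(targets=[{"dx": -0.0005, "dy": 0.015, "dz": -0.002, "wx": -0.003, "wy": 0.001, "wz": 0, "fingers": 0.5}, {"dx": 0, "dy": 0.015, "dz": 0, "wx": 0, "wy": 0, "wz": 0, "fingers": 0.5}, {"dx": 0, "dy": 0.009, "dz": 0, "wx": 0, "wy": 0, "wz": 0, "fingers": 0.5}, {"dx": 0, "dy": 0, "dz": 0, "wx": 0, "wy": 0, "wz": 0, "fingers": 0.5}])

```text
t: 10.85
tool_pos: [575.0, 73.3, 55.5]
eef_rot: [-1.242, 1.137, -1.146]
force: [-0.4, 0.5, -0.4]
opening: 42.4
```

```bash
python3 -c "
from h import *
plan(b2w(0,66.3,45))"
```

```text
t 10.85 box pos [ 5.103 64.592 55.454] tool shift mm [-1.685 10.408 -5.203] rows 1 per row [-1.685 10.408 -5.203] yaw err(about+z)->wy -0.0011286020766497057 tilt [ 0.009  0.002 -1.   ] F [-0.429  0.529 -0.422] open 42.40143787138181
w tool to fix [-0.009 -0.001 -0.002]
```

>>> carry_out(targets=[{"dx": -0.0017, "dy": 0.006, "dz": -0.005, "wx": -0.009, "wy": -0.001, "wz": -0.002, "fingers": 0.5}, {"dx": 0, "dy": 0.003, "dz": 0, "wx": 0, "wy": 0, "wz": 0, "fingers": 0.5}, {"dx": 0, "dy": 0, "dz": 0, "wx": 0, "wy": 0, "wz": 0, "fingers": 0.5}])

```text
t: 11.1
tool_pos: [571.3, 74.5, 48.7]
eef_rot: [-1.248, 1.141, -1.144]
force: [0.9, 0.4, -0.4]
opening: 42.7
```

```bash
python3 -c "
from h import *
plan(b2w(0,66.3,45))"
```

```text
t 11.1 box pos [ 1.45  66.131 48.67 ] tool shift mm [-0.168  3.666 -1.461] rows 1 per row [-0.168  3.666 -1.461] yaw err(about+z)->wy -0.0005462357758339645 tilt [ 0.003  0.    -1.   ] F [ 0.913  0.36  -0.353] open 42.70909119765215
w tool to fix [-0.003 -0.001 -0.   ]
```

>>> carry_out(targets=[{"dx": 0, "dy": 0.003, "dz": -0.0015, "wx": -0.003, "wy": 0, "wz": 0, "fingers": 0.5}, {"dx": 0, "dy": 0, "dz": 0, "wx": 0, "wy": 0, "wz": 0, "fingers": 0.3}, {"dx": 0, "dy": 0, "dz": 0, "wx": 0, "wy": 0, "wz": 0, "fingers": 0.2}], force=50)

```text
t: 11.35
tool_pos: [570.3, 74.7, 46.8]
eef_rot: [-1.249, 1.142, -1.142]
force: [0.6, 0.4, 0.3]
opening: 19.5
```

```bash
python3 -c "
from h import *
plan(b2w(0,66.3,45))"
```

```text
t 11.35 box pos [ 0.542 66.429 46.768] tool shift mm [ 0.13   1.767 -0.544] rows 1 per row [ 0.13   1.767 -0.544] yaw err(about+z)->wy -7.609364648771704e-05 tilt [ 0.001  0.001 -1.   ] F [0.615 0.389 0.286] open 19.515814238350064
w tool to fix [-0.001 -0.    -0.001]
```

>>> carry_out(targets=[{"dx": 0, "dy": 0.001, "dz": -0.0005, "wx": -0.001, "wy": 0, "wz": -0.001, "fingers": 0}, {"dx": 0, "dy": 0, "dz": 0, "wx": 0, "wy": 0, "wz": 0, "fingers": 0}, {"dx": 0, "dy": 0, "dz": 0, "wx": 0, "wy": 0, "wz": 0, "fingers": 0}, {"dx": 0, "dy": 0, "dz": 0, "wx": 0, "wy": 0, "wz": 0, "fingers": 0}])

```text
t: 11.68
tool_pos: [570.2, 75.8, 46.8]
eef_rot: [-1.249, 1.141, -1.142]
force: [0.2, 0.3, 0.3]
opening: 10.9
```

```bash
python3 -c "
from h import *
plan(b2w(0,66.3,45))"
```

```text
t 11.6833 box pos [ 0.5   67.487 46.768] tool shift mm [ 1.187  1.766 -0.504] rows 1 per row [ 1.187  1.766 -0.504] yaw err(about+z)->wy 0.0008967442541109091 tilt [ 0.002  0.001 -1.   ] F [0.187 0.326 0.282] open 10.94959054427915
w tool to fix [-0.002  0.001 -0.001]
```

>>> carry_out(targets=[{"dx": -0.005, "dy": 0.001, "dz": -0.0005, "wx": -0.002, "wy": 0.001, "wz": 0, "fingers": 0}, {"dx": -0.005, "dy": 0, "dz": 0, "wx": 0, "wy": 0, "wz": 0, "fingers": 0}, {"dx": -0.005, "dy": 0, "dz": 0, "wx": 0, "wy": 0, "wz": 0, "fingers": 0}, {"dx": 0, "dy": 0, "dz": 0, "wx": 0, "wy": 0, "wz": 0, "fingers": 0}])

```text
t: 12.02
tool_pos: [569.0, 88.9, 46.7]
eef_rot: [-1.252, 1.141, -1.144]
force: [1.9, -5.0, 0.9]
opening: 11.5
```

```bash
cat > look2.py <<'E'
from h import *
import sys
t=sys.argv[1]
plan(b2w(0,95,46))
S=[snap('scene') for _ in range(3)]; im=np.mean([s['frame'].astype(float) for s in S],0)
T=snap('top','t%s.png'%t)
pickle.dump((im,S[0]),open('p%s.pkl'%t,'wb'))
b=im[170:225,295:375,::-1].astype(np.uint8)
cv2.imwrite('pics/c%s.png'%t,cv2.resize(b,None,fx=10,fy=10,interpolation=cv2.INTER_CUBIC))
plan(b2w(0,95,46))
E
python3 look2.py 7
```

```text
t 12.0167 box pos [ 0.48  80.701 46.742] tool shift mm [-14.301   0.706  -0.483] rows 1 per row [-14.301   0.706  -0.483] yaw err(about+z)->wy -0.00018545872995771762 tilt [ 0.    -0.003 -1.   ] F [ 1.899 -4.964  0.873] open 11.513742133445296
w tool to fix [ 0.    -0.     0.003]
t 12.2167 box pos [ 0.483 80.257 46.748] tool shift mm [-14.745   0.714  -0.489] rows 1 per row [-14.745   0.714  -0.489] yaw err(about+z)->wy -0.0004305015633163805 tilt [ 0.    -0.002 -1.   ] F [ 0.781 -4.384 -1.13 ] open 10.937721369731682
w tool to fix [ 0.    -0.     0.002]
```

View pics/c7.png

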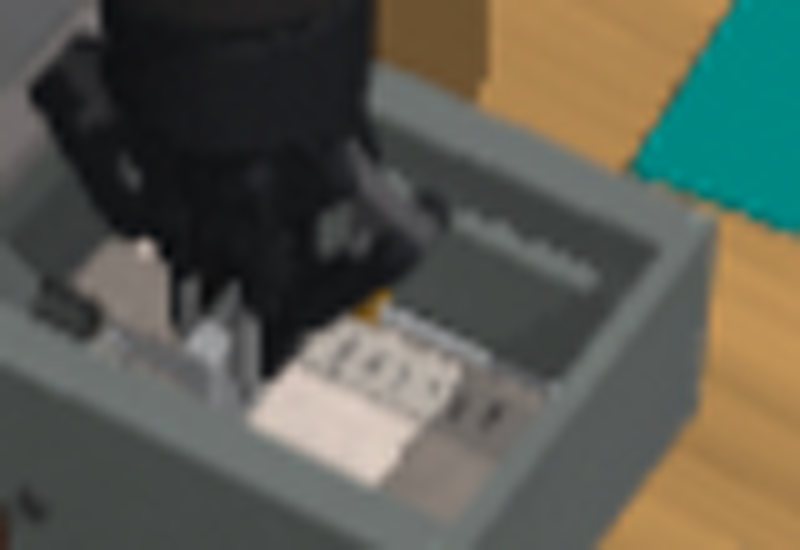

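```bash
python3 - <<'E'
from h import *
im,s=pickle.load(open('m_top.pkl','rb'))
f,E=cam(s); Ei=np.linalg.inv(E)
def back(u,v,z,s=s):
    f,E=cam(s);Ei=np.linalg.inv(E)
    d=Ei[:3,:3]@np.array([(u-s['cx'])/f,(v-s['cy'])/f,1]); c=Ei[:3,3]; return w2b(c+d*(z-c[2])/d[2])
for u,v in ((328.15,206),(328.2,207),(328.3,208),(318.3,210),(318.25,211),(318.18,212),(318.08,213)): print(u,v,back(u,v,30))
# scene
im,s=pickle.load(open('m_scene.pkl','rb'))
sat=(im[...,0]+im[...,1])/2-im[...,2]
for v in range(191,206): print(v,sat[v,325:340].round(0).astype(int), im[v,325:340,0].round(0).astype(int))
def P(x,y,z): return proj(s,b2w(x,y,z)).round(1)
print('box corners',P(-77,186,87),P(77,186,87),P(77,-210,87),P(-77,-210,87))
print('tab top',[P(a,b,53) for a in(-22,22) for b in (60,72)])
E
```

```text
328.15 206 [-33.781  66.012  30.   ]
328.2 207 [-36.489  66.229  30.   ]
328.3 208 [-39.21   66.312  30.   ]
318.3 210 [-41.328  93.47   30.   ]
318.25 211 [-43.994  93.936  30.   ]
318.18 212 [-46.65   94.454  30.   ]
318.08 213 [-49.294  95.051  30.   ]
191 [-1  0 -1 -1 -1  0 -1  0 -1  0 -1 -1 -1 -1 -1] [ 70  71  71  71  69  70  70  68  69  70  74  81  89  98 108]
192 [ 0  0 -1  0 -1  0  0 -1 -1  0 -1 -1  0  0  0] [71 71 70 71 70 70 72 69 68 68 69 69 70 78 87]
193 [ 0  0  0 -1 -1 -1  0 -1  0 -1 -1 -1 -1  0  0] [71 70 70 71 72 72 72 71 70 69 69 70 69 69 69]
194 [-1 -1  0  0 -1  5 34 14 -1 -1  0  0 -1  0  0] [ 70  69  71  70  72  78 107  87  70  71  70  70  68  68  68]
195 [ 0 -1  0  0  6 45 92 79 50 10 -1  0 -1  0  0] [ 71  70  72  70  73 119 162 152 124  79  70  68  68  68  68]
196 [  0   0   0   1  24  90 115 112  85  18  -1  -1   0   0   0] [107  77  70  67  87 156 180 178 152  86  70  68  68  69  68]
197 [  0  -1  -1   2  30  98 104 104  84  18  -1  -1  -1  -1   0] [130 128  78  65  92 154 164 164 144  86  70  69  69  68  68]
198 [ 5  1 -1  1 23 80 86 87 80 18 -1  0  0  0 -1] [1
[... 319 characters left out ...]
1 -2 -2 -1  0  0] [178 178 172 158 147 117 118 131 142 134 135  94  61  68  68]
202 [12 12 10 12 12 18 23 36  8  3  0 -1 -1 -1  0] [179 176 158 178 171 157 148 138 132 132 147 136 127  98  65]
203 [12 10 11 12 11 10 13 16 13 13  7  3  0  0 -2] [176 157 166 179 176 158 173 166 168 168 131 129 134 137 132]
204 [12 10 12 12  8  9 12 12 13 13 11 10  7  3  0] [177 166 179 174 137 144 179 179 182 184 159 138 123 128 142]
205 [12 12 12  9  8 11 12 10 10 12 12 12 12 12  7] [170 179 176 152 131 166 176 156 159 178 178 169 162 164 126]
box corners [364.2 189.2] [336.5 225.4] [222.1 168.6] [253.8 138.8]
tab top [array([316.8, 191.6]), array([320.3, 193.2]), array([308.6, 201.2]), array([312.1, 202.9])]
```

View pics/t7.png

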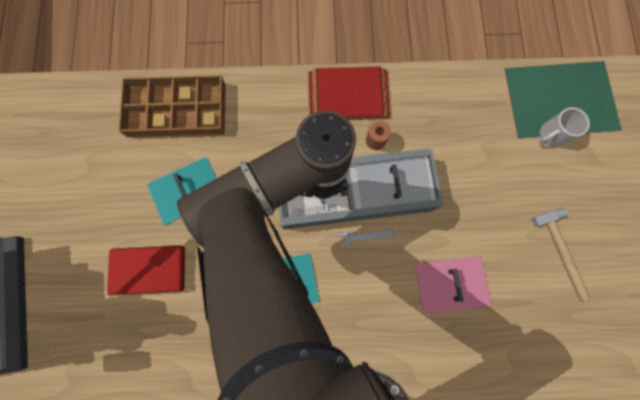

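```bash
python3 - <<'E'
import cv2
a=cv2.imread('pics/t7.png')[175:230,275:355]
cv2.imwrite('pics/t7c.png',cv2.resize(a,None,fx=10,fy=10,interpolation=cv2.INTER_NEAREST))
E
```

```text
(no output)
```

View pics/t7c.png

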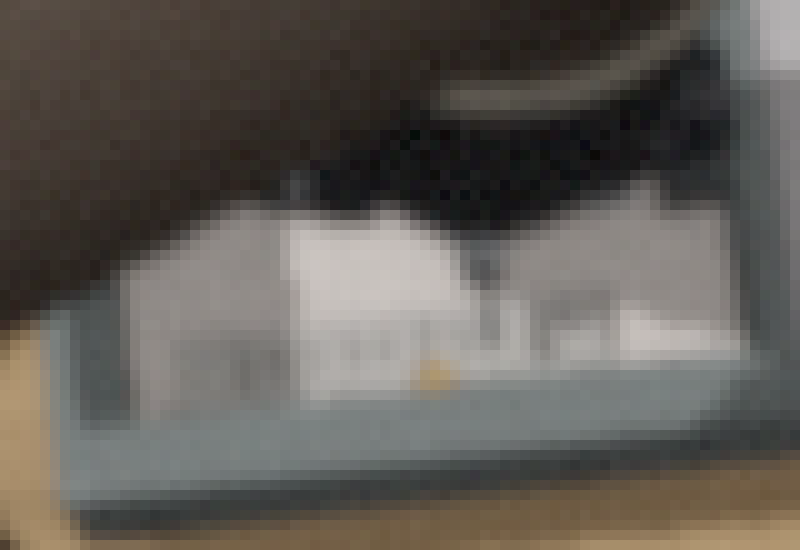

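The top view now shows both: marker nib at crop (435,372) and pointer at (488,315), about 5 px short. I approach with top-view feedback.

```bash
cat > top.py <<'E'
from h import *
import sys
t=sys.argv[1]; tgt=float(sys.argv[2])
L=[snap('top') for _ in range(2)]; s=L[0]
im=np.mean([l['frame'].astype(float) for l in L],0)
f,E=cam(s);Ei=np.linalg.inv(E)
def back(u,v,z):
    d=Ei[:3,:3]@np.array([(u-s['cx'])/f,(v-s['cy'])/f,1]); c=Ei[:3,3]; return w2b(c+d*(z-c[2])/d[2])
g=im.mean(2); sat=(im[...,0]+im[...,1])/2-im[...,2]
for v in (210,211,212):
    w=np.clip(sat[v,313:325]-7,0,None); u=(w*np.arange(313,325)).sum()/w.sum(); print('marker',v,round(u,2),back(u,v,30))
for v in (205,206,207,208): print(v,g[v,312:332].round(0).astype(int))
for v in (206,207,208):
    seg=g[v,315:328]; i=int(np.argmin(seg)); 
    if 0<i<12:
        a,b,c=seg[i-1:i+2]; u=315+i+0.5*(a-c)/(a-2*b+c); print('pointer',v,round(u,2),back(u,v,30))
cv2.imwrite('pics/t%s.png'%t,cv2.resize(im[175:230,275:355,::-1].astype(np.uint8),None,fx=10,fy=10,interpolation=cv2.INTER_NEAREST))
plan(b2w(0,tgt,46))
E
python3 top.py 7b 91
```

```text
marker 210 318.28 [-41.323  93.512  30.   ]
marker 211 318.21 [-43.982  94.031  30.   ]
marker 212 318.14 [-46.635  94.572  30.   ]
205 [192 192 190 188 188 187 187 184 181 176 163 138 140 159 161 148 133 126
 123 121]
206 [186 185 180 180 178 175 176 175 174 172 163 140 140 162 169 158 136 122
 121 118]
207 [178 176 175 175 168 162 168 172 166 166 161 140 138 162 172 161 134 120
 126 132]
208 [173 170 173 174 167 160 166 170 163 161 159 142 137 160 172 163 135 124
 136 150]
pointer 206 323.51 [-32.269  78.323  30.   ]
pointer 207 323.58 [-34.985  78.467  30.   ]
pointer 208 323.68 [-37.706  78.554  30.   ]
t 12.3167 box pos [ 0.476 80.182 46.721] tool shift mm [-10.82    0.695  -0.481] rows 1 per row [-10.82    0.695  -0.481] yaw err(about+z)->wy -0.000507237151775409 tilt [ 0.    -0.002 -1.   ] F [ 1.607 -4.433  0.608] open 11.152972849182172
w tool to fix [ 0.    -0.001  0.002]
```

>>> carry_out(targets=[{"dx": -0.003, "dy": 0.0005, "dz": -0.0005, "wx": 0, "wy": 0, "wz": 0.002, "fingers": 0}, {"dx": -0.003, "dy": 0, "dz": 0, "wx": 0, "wy": 0, "wz": 0, "fingers": 0}, {"dx": -0.003, "dy": 0, "dz": 0, "wx": 0, "wy": 0, "wz": 0, "fingers": 0}, {"dx": 0, "dy": 0, "dz": 0, "wx": 0, "wy": 0, "wz": 0, "fingers": 0}])

```text
t: 12.65
tool_pos: [568.4, 94.9, 46.7]
eef_rot: [-1.252, 1.141, -1.145]
force: [2.6, -5.3, -0.6]
opening: 11.1
```

```bash
python3 top.py 8 94.5
```

```text
marker 210 318.16 [-41.284  93.828  30.   ]
marker 211 318.2 [-43.978  94.065  30.   ]
marker 212 318.11 [-46.626  94.651  30.   ]
205 [193 192 190 189 188 186 182 170 148 128 137 147 147 142 133 126 125 123
 124 126]
206 [186 184 181 180 177 174 175 171 153 135 151 161 160 154 138 124 118 121
 127 132]
207 [178 176 176 174 168 162 168 168 150 133 153 163 161 158 145 124 119 128
 142 151]
208 [174 171 173 173 166 158 166 169 152 134 151 160 158 160 154 134 130 146
 161 166]
pointer 208 321.01 [-36.838  85.625  30.   ]
t 12.75 box pos [ 0.446 86.467 46.745] tool shift mm [-8.035  0.722 -0.452] rows 1 per row [-8.035  0.722 -0.452] yaw err(about+z)->wy -0.0007175716203019269 tilt [ 0.    -0.003 -1.   ] F [ 2.109 -5.604  0.349] open 11.00956063560813
w tool to fix [-0.    -0.001  0.003]
```

View pics/t8.png

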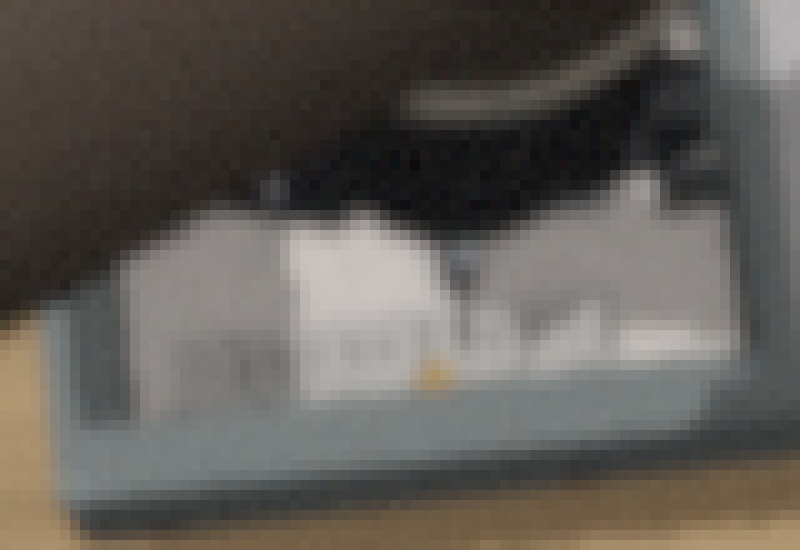

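>>> carry_out(targets=[{"dx": -0.003, "dy": 0.0005, "dz": -0.0005, "wx": 0, "wy": 0, "wz": 0.002, "fingers": 0}, {"dx": -0.003, "dy": 0, "dz": 0, "wx": 0, "wy": 0, "wz": 0, "fingers": 0}, {"dx": 0, "dy": 0, "dz": 0, "wx": 0, "wy": 0, "wz": 0, "fingers": 0}])

```text
t: 13.0
tool_pos: [568.0, 98.5, 46.7]
eef_rot: [-1.252, 1.141, -1.145]
force: [2.5, -4.8, -1.5]
opening: 11.1
```

```bash
python3 top.py 9 94.5
```

```text
marker 210 318.28 [-41.321  93.531  30.   ]
marker 211 318.24 [-43.992  93.95   30.   ]
marker 212 318.12 [-46.63   94.619  30.   ]
205 [193 192 189 189 185 179 164 135 122 139 146 145 133 128 127 125 125 124
 126 125]
206 [186 183 181 180 178 173 162 140 134 155 163 158 138 126 125 122 122 130
 135 136]
207 [178 176 177 175 169 160 155 142 134 156 170 162 140 126 123 123 129 146
 156 156]
208 [173 171 172 173 168 158 157 147 133 150 167 162 143 126 129 139 148 163
 169 168]
pointer 207 326.38 [-35.896  71.052  30.   ]
pointer 208 325.34 [-38.246  74.16   30.   ]
t 13.1 box pos [ 0.428 90.148 46.737] tool shift mm [-4.355  0.725 -0.432] rows 1 per row [-4.355  0.725 -0.432] yaw err(about+z)->wy -0.0006445420722795385 tilt [ 0.001 -0.003 -1.   ] F [ 1.126 -6.687 -0.384] open 10.771135985722196
w tool to fix [-0.    -0.001  0.003]
```

View pics/t9.png

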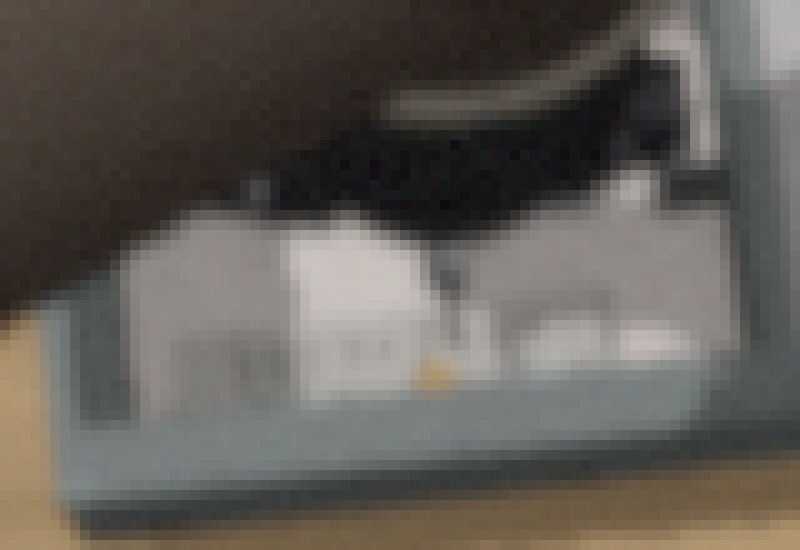

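>>> carry_out(targets=[{"dx": -0.0025, "dy": 0.0005, "dz": 0, "wx": 0, "wy": 0, "wz": 0.002, "fingers": 0}, {"dx": -0.0025, "dy": 0, "dz": 0, "wx": 0, "wy": 0, "wz": 0, "fingers": 0}, {"dx": 0, "dy": 0, "dz": 0, "wx": 0, "wy": 0, "wz": 0, "fingers": 0}])

```text
t: 13.35
tool_pos: [567.8, 100.9, 46.7]
eef_rot: [-1.253, 1.141, -1.145]
force: [3.3, -6.1, -2.1]
opening: 11.0
```

```bash
sed -i 's/seg=g\[v,315:328\]/seg=g[v,315:323]/; s/0<i<12/0<i<7/' top.py; python3 top.py 10 94.6
```

```text
marker 210 318.32 [-41.334  93.423  30.   ]
marker 211 318.23 [-43.988  93.984  30.   ]
marker 212 318.13 [-46.634  94.586  30.   ]
205 [194 191 188 186 179 164 134 122 135 145 143 133 129 127 126 125 128 128
 130 134]
206 [186 184 182 180 175 162 138 129 148 159 156 139 125 123 125 124 126 138
 144 148]
207 [178 177 175 174 168 150 133 128 147 162 163 147 123 126 131 131 137 156
 162 162]
208 [174 170 173 174 166 150 139 131 144 160 166 156 131 130 145 146 152 164
 171 170]
pointer 206 318.81 [-30.74   90.769  30.   ]
pointer 207 318.69 [-33.394  91.422  30.   ]
pointer 208 318.87 [-36.142  91.287  30.   ]
t 13.45 box pos [ 0.451 92.56  46.733] tool shift mm [-2.043  0.727 -0.453] rows 1 per row [-2.043  0.727 -0.453] yaw err(about+z)->wy -0.0007670257172227758 tilt [ 0.    -0.003 -1.   ] F [ 2.51  -6.231 -0.608] open 10.88795650781371
w tool to fix [ 0.    -0.001  0.003]
```

View pics/t10.png

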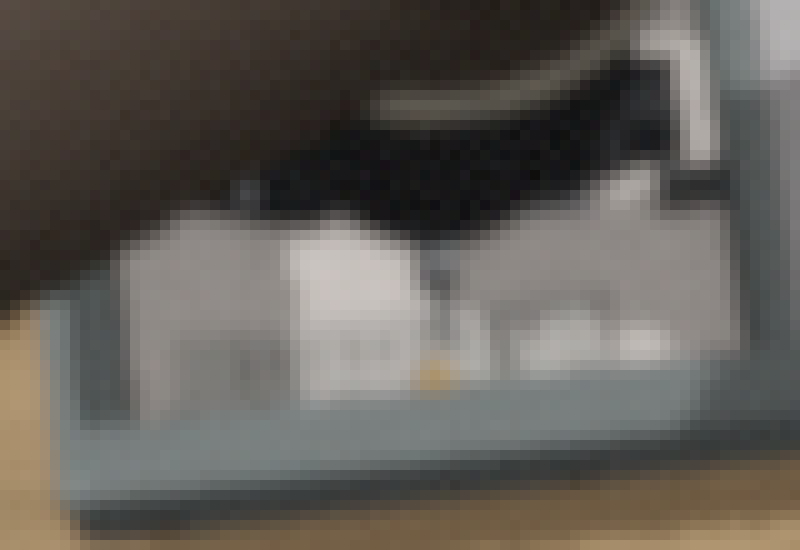

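>>> carry_out(targets=[{"dx": -0.002, "dy": 0.0005, "dz": 0, "wx": 0, "wy": 0, "wz": 0.002, "fingers": 0}, {"dx": -0.0018, "dy": 0, "dz": 0, "wx": 0, "wy": 0, "wz": 0, "fingers": 0}, {"dx": 0, "dy": 0, "dz": 0, "wx": 0, "wy": 0, "wz": 0, "fingers": 0}])

```text
t: 13.7
tool_pos: [567.7, 102.0, 46.7]
eef_rot: [-1.254, 1.142, -1.145]
force: [3.6, -6.4, -2.5]
opening: 11.3
```

```bash
python3 top.py 11 94.7
```

```text
marker 210 318.26 [-41.315  93.58   30.   ]
marker 211 318.26 [-43.998  93.897  30.   ]
marker 212 318.12 [-46.631  94.611  30.   ]
205 [193 193 189 186 177 158 130 128 142 146 142 134 128 127 127 126 128 132
 138 138]
206 [186 184 181 179 174 156 132 137 154 161 156 138 126 122 125 124 128 144
 154 155]
207 [178 177 175 175 167 146 127 136 153 164 162 143 124 126 134 134 138 157
 166 164]
208 [173 170 172 174 164 144 130 136 150 161 163 150 126 134 150 150 152 166
 172 170]
pointer 206 318.33 [-30.581  92.064  30.   ]
pointer 207 318.18 [-33.226  92.794  30.   ]
pointer 208 318.2 [-35.924  93.064  30.   ]
t 13.8 box pos [ 0.44  93.701 46.728] tool shift mm [-1.002  0.725 -0.44 ] rows 1 per row [-1.002  0.725 -0.44 ] yaw err(about+z)->wy -0.0007905037590064917 tilt [-0.001 -0.004 -1.   ] F [ 2.623 -6.388 -0.522] open 11.126936677284222
w tool to fix [ 0.001 -0.001  0.004]
```

View pics/t11.png

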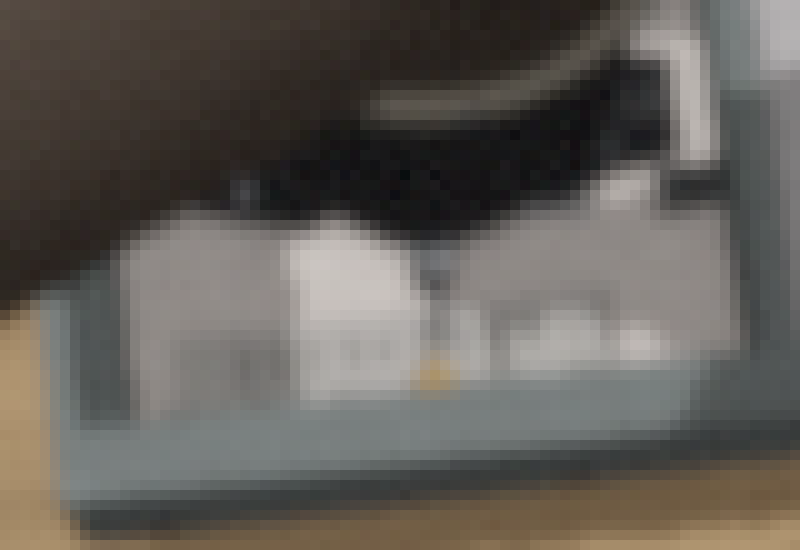

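>>> carry_out(targets=[{"dx": -0.0018, "dy": 0, "dz": 0, "wx": 0, "wy": 0, "wz": 0.001, "fingers": 0}, {"dx": -0.0018, "dy": 0, "dz": 0, "wx": 0, "wy": 0, "wz": 0, "fingers": 0}])

```text
t: 13.97
tool_pos: [567.6, 103.6, 46.8]
eef_rot: [-1.254, 1.142, -1.146]
force: [3.4, -6.9, -0.0]
opening: 11.2
```

```bash
python3 top.py 12 94.7;  python3 top.py 13 94.7
```

```text
marker 210 318.2 [-41.296  93.73   30.   ]
marker 211 318.19 [-43.975  94.084  30.   ]
marker 212 318.08 [-46.616  94.729  30.   ]
205 [193 191 187 179 164 135 124 142 147 143 134 128 126 127 126 125 127 132
 138 134]
206 [186 182 180 177 165 139 135 154 160 153 140 126 122 127 126 126 129 144
 154 148]
207 [178 177 176 174 162 130 130 154 161 157 145 128 123 136 143 141 142 158
 166 162]
208 [172 170 173 173 163 133 129 154 162 159 152 134 129 152 162 161 158 166
 172 169]
pointer 206 317.68 [-30.37   93.783  30.   ]
pointer 207 317.51 [-33.007  94.569  30.   ]
pointer 208 317.64 [-35.742  94.547  30.   ]
t 14.0667 box pos [ 0.479 95.554 46.75 ] tool shift mm [ 0.851  0.755 -0.478] rows 1 per row [ 0.851  0.755 -0.478] yaw err(about+z)->wy -0.0010075126807045287 tilt [-0.001 -0.004 -1.   ] F [ 2.43  -6.727  0.743] open 11.286666855578387
w tool to fix [ 0.001 -0.001  0.004]
marker 210 318.21 [-41.3    93.701  30.   ]
marker 211 318.22 [-43.983  94.018  30.   ]
marker 212 318.14 [-46.636  94.571  30.   ]
205 [193 191 188 179 163 136 127 141 148 144 135 127 127 125 127 126 126 132
 136 133]
206 [186 184 179 178 167 140 136 154 161 155 139 126 123 126 127 126 130 146
 153 150]
207 [178 177 176 173 162 133 130 155 162 159 146 127 124 134 142 140 142 158
 166 162]
208 [173 171 172 174 162 130 130 156 161 158 154 134 128 153 162 160 158 168
 173 169]
pointer 206 317.7 [-30.376  93.735  30.   ]
pointer 207 317.6 [-33.037  94.327  30.   ]
pointer 208 317.49 [-35.692  94.948  30.   ]
t 14.1667 box pos [ 0.469 95.539 46.744] tool shift mm [ 0.836  0.748 -0.467] rows 1 per row [ 0.836  0.748 -0.467] yaw err(about+z)->wy -0.0010464648753526133 tilt [-0.001 -0.004 -1.   ] F [ 2.763 -5.421  0.293] open 11.239000350688746
w tool to fix [ 0.001 -0.001  0.004]
```

View pics/t13.png

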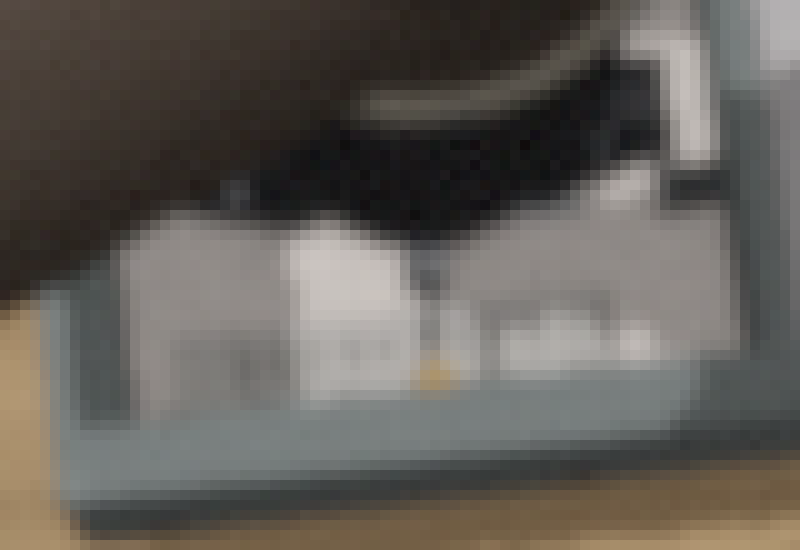

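Pointer and marker nib line up in the top view (crop columns about 430–435, heights level), within about 0.5 mm. I hold still here with camera calls.

```bash
python3 - <<'E'
from h import *
for i in range(28):
    s=env.snapshot('top')
    if i%7==0: plan(b2w(0,95.5,46))
plan(b2w(0,67.5,46))
E
```

```text
t 14.2167 box pos [ 0.438 95.515 46.736] tool shift mm [ 0.012  0.737 -0.437] rows 1 per row [ 0.012  0.737 -0.437] yaw err(about+z)->wy -0.0010561418015177474 tilt [-0.001 -0.004 -1.   ] F [ 2.492 -6.383  0.239] open 11.284597534110272
w tool to fix [ 0.001 -0.001  0.004]
t 14.5667 box pos [ 0.456 95.514 46.738] tool shift mm [ 0.011  0.739 -0.455] rows 1 per row [ 0.011  0.739 -0.455] yaw err(about+z)->wy -0.0010637818142330878 tilt [-0.001 -0.004 -1.   ] F [ 2.192 -5.453 -0.79 ] open 11.335980545447278
w tool to fix [ 0.001 -0.001  0.004]
t 14.9167 box pos [ 0.439 95.495 46.717] tool shift mm [-0.008  0.718 -0.438] rows 1 per row [-0.008  0.718 -0.438] yaw err(about+z)->wy -0.0009853327595632639 tilt [-0.001 -0.004 -1.   ] F [ 2.373 -7.189 -0.918] open 11.020353898535575
w tool to fix [ 0.001 -0.001  0.004]
t 15.2667 box pos [ 0.461 95.486 46.727] tool shift mm [-0.017  0.728 -0.46 ] rows 1 per row [-0.017  0.728 -0.46 ] yaw err(about+z)->wy -0.0010823933491173436 tilt [-0.001 -0.004 -1.   ] F [ 2.877 -6.341  0.342] open 11.012340482715851
w tool to fix [ 0.001 -0.001  0.004]
t 15.5667 box pos [ 0.463 95.508 46.741] tool shift mm [28.004  0.86  -0.431] rows 1 per row [28.004  0.86  -0.431] yaw err(about+z)->wy -0.0010837535967516284 tilt [-0.001 -0.004 -1.   ] F [ 1.886 -5.872 -0.017] open 11.158107232287579
w tool to fix [ 0.001 -0.001  0.004]
```

Held still for 1.5 s (within 0.03 mm). I guide the slide home and then let go.

>>> carry_out(targets=[{"dx": 0.006, "dy": 0, "dz": 0, "wx": 0, "wy": 0, "wz": 0.002, "fingers": 0}, {"dx": 0.006, "dy": 0, "dz": 0, "wx": 0, "wy": 0, "wz": 0, "fingers": 0}, {"dx": 0.006, "dy": 0, "dz": 0, "wx": 0, "wy": 0, "wz": 0, "fingers": 0}])

```text
t: 15.82
tool_pos: [569.4, 84.2, 46.8]
eef_rot: [-1.254, 1.142, -1.144]
force: [1.3, -4.0, -0.2]
opening: 11.4
```

```bash
python3 -c "
from h import *
plan(b2w(0,67.5,46))"
```

```text
t 15.8167 box pos [ 0.513 75.93  46.757] tool shift mm [ 8.427  0.782 -0.512] rows 1 per row [ 8.427  0.782 -0.512] yaw err(about+z)->wy 9.738824397948277e-05 tilt [-0.001 -0.003 -1.   ] F [ 1.308 -4.02  -0.194] open 11.38036223716199
w tool to fix [0.002 0.    0.003]
```

>>> carry_out(targets=[{"dx": 0.003, "dy": 0, "dz": 0, "wx": 0, "wy": 0, "wz": 0.002, "fingers": 0}, {"dx": 0.002, "dy": 0, "dz": 0, "wx": 0, "wy": 0, "wz": 0, "fingers": 0}, {"dx": 0, "dy": 0, "dz": 0, "wx": 0, "wy": 0, "wz": 0, "fingers": 0}])

```text
t: 16.07
tool_pos: [570.1, 76.8, 46.7]
eef_rot: [-1.252, 1.144, -1.143]
force: [1.1, -3.7, -0.2]
opening: 11.3
```

```bash
python3 -c "
from h import *
plan(b2w(0,67.5,46))"
```

```text
t 16.0667 box pos [ 0.517 68.529 46.74 ] tool shift mm [ 1.028  0.741 -0.515] rows 1 per row [ 1.028  0.741 -0.515] yaw err(about+z)->wy -0.0013224649322614677 tilt [-0.001 -0.001 -1.   ] F [ 1.119 -3.707 -0.171] open 11.339187614060704
w tool to fix [ 0.001 -0.001  0.001]
```

>>> carry_out(targets=[{"dx": 0.0005, "dy": 0, "dz": 0, "wx": 0, "wy": 0, "wz": 0, "fingers": 0.1}, {"dx": 0, "dy": 0, "dz": 0, "wx": 0, "wy": 0, "wz": 0, "fingers": 0.3}, {"dx": 0, "dy": 0, "dz": 0, "wx": 0, "wy": 0, "wz": 0, "fingers": 0.48}, {"dx": 0, "dy": 0, "dz": 0, "wx": 0, "wy": 0, "wz": 0, "fingers": 0.48}, {"dx": 0, "dy": 0, "dz": 0, "wx": 0, "wy": 0, "wz": 0, "fingers": 0.48}])

```text
t: 16.48
tool_pos: [570.0, 77.9, 46.7]
eef_rot: [-1.25, 1.145, -1.142]
force: [-0.5, -0.7, 1.0]
opening: 41.0
```

```bash
python3 -c "
from h import *
plan(b2w(0,66,130))"
```

```text
t 16.4833 box pos [ 0.51  69.627 46.69 ] tool shift mm [  3.518 -83.314  -0.585] rows 3 per row [  1.173 -27.771  -0.195] yaw err(about+z)->wy -0.001803764838608051 tilt [-0.001  0.001 -1.   ] F [-0.521 -0.717  0.994] open 40.96524199959856
w tool to fix [ 0.001 -0.002 -0.001]
```

>>> carry_out(targets=[{"dx": 0.002, "dy": -0.015, "dz": 0, "wx": 0, "wy": 0, "wz": 0, "fingers": 0.48}, {"dx": 0, "dy": -0.02, "dz": 0, "wx": 0, "wy": 0, "wz": 0, "fingers": 0.48}, {"dx": 0, "dy": -0.03, "dz": 0, "wx": 0, "wy": 0, "wz": 0, "fingers": 0.48}, {"dx": 0, "dy": -0.035, "dz": 0, "wx": 0, "wy": 0, "wz": 0, "fingers": 0.48}, {"dx": 0, "dy": -0.035, "dz": 0, "wx": 0, "wy": 0, "wz": 0, "fingers": 0.48}])

```text
t: 16.9
tool_pos: [565.2, 75.9, 177.5]
eef_rot: [-1.265, 1.155, -1.137]
force: [1.7, -0.3, -0.1]
opening: 41.1
```

>>> carry_out(targets=[{"dx": 0.04, "dy": -0.03, "dz": 0, "wx": 0, "wy": 0, "wz": 0, "fingers": 0.48}, {"dx": 0.04, "dy": 0, "dz": 0, "wx": 0, "wy": 0, "wz": 0, "fingers": 0.48}, {"dx": 0.04, "dy": 0, "dz": 0, "wx": 0, "wy": 0, "wz": 0, "fingers": 0.48}, {"dx": 0.04, "dy": 0, "dz": 0, "wx": 0, "wy": 0, "wz": 0, "fingers": 0.48}, {"dx": 0.04, "dy": 0, "dz": 0, "wx": 0, "wy": 0, "wz": 0, "fingers": 0.48}])

```text
t: 17.32
tool_pos: [589.8, -112.5, 216.3]
eef_rot: [-1.253, 1.13, -1.132]
force: [1.3, 0.6, -1.0]
opening: 40.9
```

>>> carry_out(targets=[{"dx": 0.04, "dy": 0, "dz": 0, "wx": 0, "wy": 0, "wz": 0, "fingers": 0.48}, {"dx": 0.04, "dy": 0, "dz": 0, "wx": 0, "wy": 0, "wz": 0, "fingers": 0.48}, {"dx": 0.04, "dy": 0, "dz": 0, "wx": 0, "wy": 0, "wz": 0, "fingers": 0.48}, {"dx": 0.04, "dy": 0, "dz": 0, "wx": 0, "wy": 0, "wz": 0, "fingers": 0.48}, {"dx": 0.04, "dy": 0, "dz": 0, "wx": 0, "wy": 0, "wz": 0, "fingers": 0.48}])

```text
t: 17.73
tool_pos: [611.6, -318.7, 217.8]
eef_rot: [-1.251, 1.124, -1.13]
force: [1.3, 0.4, 0.8]
opening: 41.1
```

>>> carry_out(targets=[{"dx": 0.04, "dy": 0, "dz": -0.01, "wx": 0, "wy": 0, "wz": 0, "fingers": 0.48}, {"dx": 0.04, "dy": 0, "dz": -0.01, "wx": 0, "wy": 0, "wz": 0, "fingers": 0.48}, {"dx": 0.03, "dy": 0, "dz": -0.01, "wx": 0, "wy": 0, "wz": 0, "fingers": 0.48}, {"dx": 0, "dy": 0, "dz": 0, "wx": 0, "wy": 0, "wz": 0, "fingers": 0.48}])

```text
t: 18.07
tool_pos: [593.0, -439.9, 214.8]
eef_rot: [-1.25, 1.128, -1.132]
force: [0.6, 0.5, 0.1]
opening: 41.0
```

```bash
python3 meas.py; python3 - <<'E'
from h import *
st()
im,s=pickle.load(open('m_top.pkl','rb')); cv2.imwrite('pics/end_top.png',im[...,::-1])
im2,_=pickle.load(open('m_scene.pkl','rb')); cv2.imwrite('pics/end_scene.png',im2[...,::-1])
B=w2b(pts(s)); g=im.mean(2); sat=(im[...,0]+im[...,1])/2-im[...,2]
m=(B[...,2]>45)&(B[...,2]<60)&(abs(B[...,0])<30)&(B[...,1]>50)&(B[...,1]<130); print('tab',m.sum(),B[m].mean(0))
m=(B[...,2]>95)&(B[...,2]<125)&(abs(B[...,0])<60)&(B[...,1]<-20)&(B[...,1]>-210);print('bar',B[m].mean(0))
m=(B[...,2]>64)&(B[...,2]<78)&(abs(B[...,0])<50)&(B[...,1]<-40)&(B[...,1]>-190);print('plate',B[m].mean(0))
for v in (206,207,208): print(g[v,322:336].round())
for v in (210,211,212): print(sat[v,311:326].round())
E
```

```text
top marker comp [317 211   3   3   7] c 317.9725158562368 212.21564482029598 [array([-47.2,  95.1]), array([-48. ,  95.2]), array([-48.8,  95.3])]
top pred (-20, 66, 30) [327.493 200.975]
top pred (-40, 66, 30) [328.454 208.275]
top pred (0, 66, 53) [326.791 191.886]
top pred (-42, 106, 30) [313.665 210.812]
top pred (0, 0, 66) [352.1   187.787]
crop origin 273 181
scene marker comp [351 184   2   1   2] c 351.6887417218543 184.0 [array([-121.9,  122.2]), array([-117.8,  124.3]), array([-113.7,  126.3])]
scene marker comp [329 194   5   9  31] c 331.3963363160561 197.60374810062467 [array([-42.1,  98.5]), array([-38.4, 100.6]), array([-34.7, 102.8])]
scene pred (-20, 66, 30) [318.191 197.935]
scene pred (-40, 66, 30) [321.773 193.654]
scene pred (0, 66, 53) [314.502 197.195]
scene pred (-42, 106, 30) [333.539 198.659]
scene pred (0, 0, 66) [295.583 185.203]
crop origin 294 168
{'t': np.float64(18.467), 'q': array([-0.369,  0.476,  0.12 , -0.007, -1.208,  2.054]), 'tool_pos': array([ 595.525, -433.584,  216.519]), 'eef_rot': array([-1.252,  1.122, -1.128]), 'force': array([-0.144,  0.118,  0.16 ]), 'opening': np.float64(40.937)}
[[ 0.112  0.008  0.994]
 [-0.994  0.004  0.111]
 [-0.003 -1.     0.009]]
tab 75 [-0.553 66.38  52.149]
bar [  -3.266 -106.247  110.158]
plate [  -0.891 -115.112   70.798]
[164. 160. 159. 160. 159. 144. 126. 139. 151. 152. 144. 128. 115. 119.]
[159. 156. 152. 157. 159. 148. 128. 136. 150. 150. 144. 129. 117. 121.]
[156. 153. 145. 153. 160. 151. 136. 140. 154. 155. 147. 135. 122. 124.]
[ 4.  4.  5.  4.  5.  6. 12. 16. 13.  9.  5.  5.  5.  5.  5.]
[ 5.  5.  5.  5.  6. 11. 24. 34. 27. 17.  9.  5.  5.  5.  5.]
[ 5.  5.  4.  5.  8. 18. 38. 49. 38. 23.  9.  4.  4.  3.  3.][ WARN:0@0.388] global loadsave.cpp:1063 imwrite_ Unsupported depth image for selected encoder is fallbacked to CV_8U.
```

View pics/end_top.png

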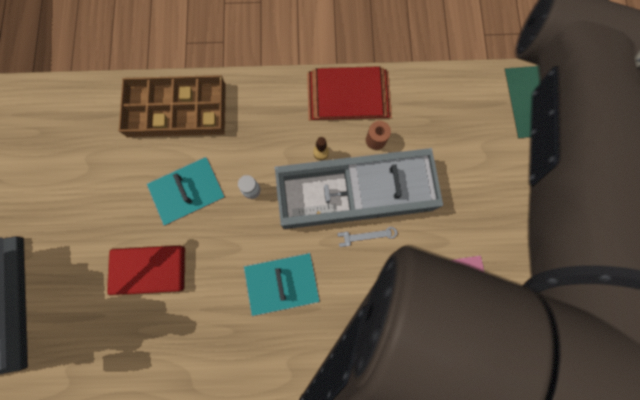

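View pics/end_scene.png

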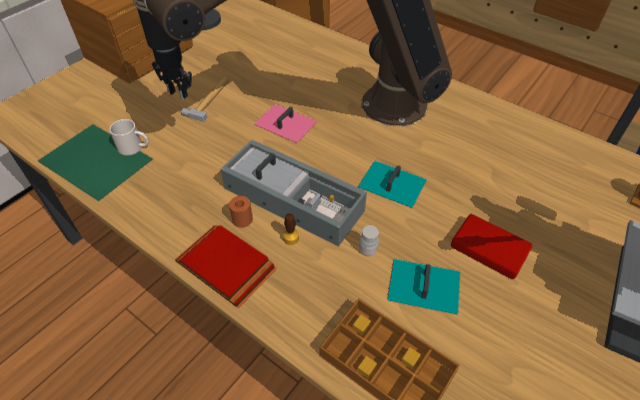

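The final pictures show the hatch lying on the deck (top view 397,182), the slide home (tab at y 66.4), and the marker at the same pixel as before. The stamp, roll, jar and spanner are in place. I hand in.

```bash
python3 -c "
from h import *
print(env.close_job())"
```

```text
the job is handed in; nothing more can be done
None
```

The job is done and handed in at about 18.5 s, well inside the 54 s limit; the system gave no verdict.

- **Hatch:** I lifted it by its bar, slid it along the channels onto the parking deck and let go. My last measurement puts its bar at box y ≈ -106 mm (allowed -120 to -90), lying flat on the deck.
- **Pull and hold:** I brought the pointer up to the marker in small steps, watching the top camera, and held it there for about 1.5 s. The tool moved less than 0.1 mm during the hold.
- **Level with the marker:** The pointer read about 94.3 mm and the marker between 93.6 mm (nib) and 94.6 mm (block), depending on which part is measured. The two agree to about 0.5 mm, but an overshoot of a few tenths of a millimetre can't be ruled out. The scene camera could not confirm this, because the fingers hid the pointer.
- **Release:** I guided the slide back to within about 1 mm of home before opening the fingers. The tab then measured y 66.4 mm, the same as before the pull.
- **Marker and bystanders:** The marker is at the same pixel in both cameras as before the pull. The stamp, foil roll, jar and spanner look unmoved in the final pictures; I checked those only by eye.

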